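# Thread the snoot onto the tilted spotlight

## Robot

A 6-joint arm with a two-finger parallel gripper is mounted at the origin on the work surface. World frame = base frame: x ahead of the robot, y to its left, z up, the work surface at z = 0. Lengths are in m, angles in degrees, forces in N, time in s.
With the tool pointing down it reaches from about 0.375 to 0.9 m from the base axis. Payload 3.1 kg.
Tool frame: the origin (TCP) lies on the centre line of the jaws, within the pads' length; the fingertips stand 25 mm ahead of it and the grasp point (between the pads) lies 6 mm ahead of it; y points along the fingers, x is the direction in which the jaws open and shut, and the axes are right-handed (so a half turn about y gives the same grasp; the last joint's range is limited). The gripper opens to 87 mm and grips with 3 to 60 N. Pads are 19 mm wide; open, the fingers measure 117 mm over their backs; the gripper's body (75 mm by 190 mm) begins 51 mm behind the grasp point.
Start: joints at [-74.227, 30.224, 82.088, -0, 67.689, -10.227], TCP at [0.274, -0.562, 0.219] pointing down, gripper open.
Joint ranges: [-176.69, 176.69], [-43.24, 126.21], [12.49, 139.97], [-82, 262], [0, 151.66], [-163.58, 163.58]. Speed limits (degrees/s): [159.86, 159.86, 180, 180, 180, 180].

## Interface

Orientations are given as a 3x3 rotation matrix whose columns are the frame's x, y, z axes.
In Python, from rig import * gives the robot as it stands.
- The arm moves only by the tool play_rows, never from a script. Its argument "commands" is a list of rows, each a list of 2 entries, a list of its own where there are three numbers: the shift along the world's x, y, z in m, then the turn, a rotation vector about the world's x, y, z in rad. A call has 1 to 10 rows; each row is the pose to reach, as a shift and turn from the pose commanded when the call began; what a row does not reach only later rows make up. A row lasts 1/8 s, in which the tool goes at most 62.5 mm and 10.7 degrees, less where a joint would pass 70% of its speed; a pose out of reach is approached as far as the arm can. A call with a gripper value outside its range is refused whole. "gripper" is the finger opening in m, from 0 to 0.087, set as the call begins (left out, the last holds). The fingers move at their own pace and stop on an object; the grip force is fixed at half the most. Time passes only in rows, so rows that repeat a pose let the fingers close. It gives the time, the measured TCP pose, the force and the opening at its end, in the units of the state.
- read_state(): the state, without advancing time (a new reading comes with each control period).
- capture(name): name is "scene" or "top"; returns a dict with "frame" (400x640x3 uint8, red, green, blue), "depth" (400x640 float32, m along the optical axis (not along the pixel's ray), 0 where there is no reading), "mtx" (3x3 intrinsics, pixels), "dist_coeffs" ([k1, k2, p1, p2, k3] as OpenCV has them; the pictures are not rectified), "cam_to_world" (4x4, takes a point from camera to world coordinates). Camera axes: x right, y down, z forward; pixel columns grow to the right and rows downward; lengths in m; the calibration is good to about 2 mm. A picture is of the moment at which its call begins.
- hand_in(): hands the job in, once; it reports no verdict.
The state is a dict: "time_s": time; "joint_positions": joint angles; "qvel": joint speeds; "tau": joint torques, N m; "position": TCP position; "tcp_rot": TCP orientation; "force": force on the tool from outside, world axes, zero at the start; "moment": the same for the moment, N m; "opening": opening from 0.0 (shut) to 1.0 (fully open).
Only numpy, scipy, OpenCV 4.12 (cv2) and the standard library are available. Lean on these libraries where they do the work, as an engineer would, in place of code of your own. Each camera call takes 0.05 s, during which the arm holds its last target. There are 200 camera calls.

## Task

Lift the black dust cap off the spotlight's tilted threaded nose and put it in the tray. Then set the snoot (the stepped steel tube) squarely on the nose so that its lugs rest on top of the thread and not over the gaps, turn it backward (anticlockwise, seen from its outer end) until it drops a step, then forward (clockwise) as far as it goes, and let go. Leave everything else where it stands.

Things in the scene. Friction and masses are not known exactly. Their poses are not given: they have to be found in the camera images.
- lamp: The spotlight: grey can 100 mm across in a dark steel yoke on a 140 x 130 mm base plate, fixed to the table (place and yaw vary). Origin: on the table. The nose starts 140 mm above this origin and leans 30 degrees from vertical towards the lamp's own -x side (roughly towards the robot).
- nose: The lamp's bare-metal threaded nose, fixed. Origin: on its axis at the top face of its 84 mm flange; z points outward along the tilted axis. Smooth core 41 mm across up to z = 23 mm, end chamfered 4 mm. Round it (radius 20.5 to 27 mm) a three-start thread, same every 120 degrees. Angles here: clockwise seen from outside, from the nose's +x axis.
- gap0 (a point): Centre of a gap (thread entry), at clockwise angle 0, 24.5 mm from the nose's axis, z = 16 mm. Each gap spans -17 to +17 degrees; then the ridge, +17 to +83; then a 19 mm high post, +83 to +103, a stop for the lugs above and below the ridge. Lugs centred at 6 to 72 degrees rest on the ridge; at -6 to +6 they drop through the gap, about 9 mm.
- gap1 (a point): The next gap, 120 degrees clockwise. Ridge (3.5 mm thick) and the 6 mm groove under it descend 2 mm per rad clockwise. Lugs in the groove at clockwise angle p rad from a gap: snoot underside at nose z = 4.5 mm - 2 mm x p; on the ridge: 9.5 mm more. From the gap, clockwise turning takes the lugs under the ridge to the post, at 72 degrees: fully home, underside at z = 2 mm.
- gap2 (a point): The third gap, 240 degrees clockwise of the first.
- snoot_mid (a point): The snoot: dark steel stepped tube 90 mm high, 0.19 to 0.35 kg, standing on the table collar down. Collar: lowest 28 mm, 66 mm across, hollow 24 mm deep. Above it a plain tube 46 mm across, where it is gripped. This point: on its axis, half-way up (45 mm); z points from collar to tube; x points through one of the three lugs.
- snoot_foot (a point): Centre of the snoot's underside (collar end), 45 mm below its centre; same axes.
- lug (a point): Underside of one of three equal lugs inside the snoot's collar, 120 degrees apart: 24.5 mm out along the snoot's x axis, 3 mm above its underside. Lugs are 9 mm wide (22 degrees), 4 mm high, reach in to radius 22.5 mm; a small rib outside the collar marks each.
- cap_mid (a point): The dust cap: black plastic, 0.06 kg, sitting loosely (2 mm of play) over the nose's end. A 62 mm disc with skirt, together 16 mm high, and on top a round knob 28 mm across, 36 mm tall; 52 mm in all. This point: on its axis, half-way up (26 mm above the skirt's rim); z points out through the knob. Comes off along the nose's axis, clear after 15 mm.
- tray: Open plywood tray, 160 x 130 mm (x, y), 28 mm high, walls and floor 4 mm, empty, fixed. Origin: centre of its underside.
- spare_tube: Bystander, not to be used: short dark steel tube, 62 mm high, 52 mm across with a wider lip (60 mm) at the top. Origin: underside.
- jar: Bystander: glass jar with metal lid, 60 mm across, 85 mm high. Origin: underside.
- spray: Bystander: grey bottle with white cap, 60 mm across, 170 mm high. Origin: underside.
- mug: Bystander: white mug, 80 mm across, 95 mm high. Origin: underside.
- offcut: Bystander: wooden block 160 x 50 x 45 mm. Origin: underside.
- driver: Bystander: screwdriver lying flat.
- hammer: Bystander: hammer lying flat.
- paint: Bystander: metal can, 84 mm across, 100 mm high. Origin: underside.
Not all that is in view belongs to the job. What is shaped like the part that bears cap_mid but blue or pink is not meant.

How it is judged:
By the outcome, as a careful person would: the job done as asked, in the order asked, and still so for the second after the job is handed in, with the robot touching nothing.
It also fails if it takes over 56 s, if anything falls off the work surface, if the arm or the gripper's body presses on something with over 40 N, if the wrist force passes 120 N, or if a joint passes its speed limit or range.

## Working session

There is one attempt and no reset: what is moved stays moved. The work goes in short steps, Python scripts to look and compute and a tool call to move; the robot and the scene stay as the last step left them, time stands still between calls to the robot, and variables do not carry over. Pictures are saved under pics/ and viewed, about 8 in all and at most 12, crops included, and the job is handed in when it is done.

Besides the shell and the picture viewer there is one more tool, called after "Call:" by a JSON object that holds its "api" and its "payload". play_rows: Moves the arm, as the interface text tells. Its arguments: {"type":"object","properties":{"commands":{"type":"array"},"gripper":{"type":"number"}},"required":["commands"]}

```bash
mkdir -p pics; ls; cat > h.py <<'E'
from rig import *
import numpy as np, cv2
def cap(n):
    c=capture(n); 
    np.savez(f'{n}.npz',**c); return c
def cloud(c):
    h,w=c['depth'].shape
    u,v=np.meshgrid(np.arange(w),np.arange(h))
    p=cv2.undistortPoints(np.stack([u,v],-1).reshape(-1,1,2).astype(np.float64),np.array(c['mtx']),np.array(c['dist_coeffs'])).reshape(h,w,2)
    d=c['depth'].astype(float)
    P=np.dstack([p[...,0]*d,p[...,1]*d,d])
    T=np.array(c['cam_to_world'])
    W=P@T[:3,:3].T+T[:3,3]
    W[d==0]=np.nan
    return W
E
python3 - <<'E'
from h import *
for n in('scene','top'):
    c=cap(n); cv2.imwrite(f'pics/{n}0.png',c['frame'][...,::-1]); print(n,np.round(c['cam_to_world'],3).tolist(), np.round(c['mtx'],1).tolist())
print(read_state())
E
```

```text
pics
scene [[-0.527, 0.648, -0.55, 1.256], [0.85, 0.406, -0.335, 0.437], [0.006, -0.644, -0.765, 1.089], [0.0, 0.0, 0.0, 1.0]] [[365.2, 0.0, 321.1], [0.0, 365.2, 197.0], [0.0, 0.0, 1.0]]
top [[-0.024, -0.992, 0.123, 0.384], [-1.0, 0.024, 0.005, 0.023], [-0.008, -0.122, -0.992, 1.542], [0.0, 0.0, 0.0, 1.0]] [[441.0, 0.0, 318.2], [0.0, 441.0, 199.2], [0.0, 0.0, 1.0]]
{'time_s': 0.1, 'joint_positions': array([-7.42259724e+01,  3.02747214e+01,  8.21507312e+01,  4.21743321e-04,
        6.76891057e+01, -1.02270899e+01]), 'qvel': array([-0.02952388, -0.0765947 , -0.07181078, -0.0513169 , -0.06194562,
       -0.0153164 ]), 'tau': array([-3.46645311e-04, -4.40985703e+01, -1.77150965e+01,  6.34743716e-02,
        5.34073915e-02, -4.20159608e-05]), 'position': array([ 0.27383534, -0.56106053,  0.21834853]), 'tcp_rot': array([[ 4.38385631e-01, -5.36976685e-04,  8.98786821e-01],
       [-8.98784830e-01,  1.92597420e-03,  4.38385811e-01],
       [-1.96644319e-03, -9.99998001e-01,  3.61692918e-04]]), 'force': array([0.29658104, 0.57950778, 0.04098037]), 'moment': array([-0.00178641, -0.03401985, -0.0062299 ]), 'opening': 1.0021810038273273}
```

View pics/scene0.png

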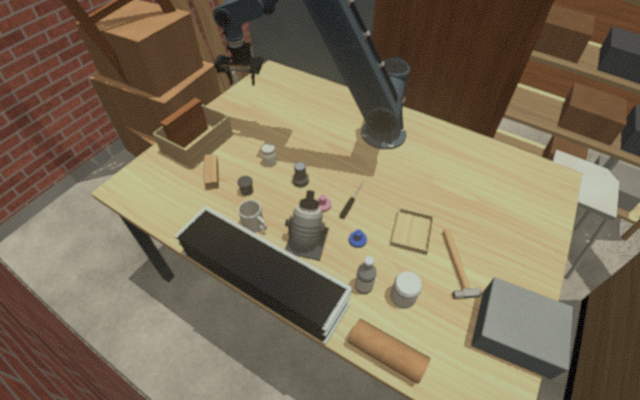

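View pics/top0.png

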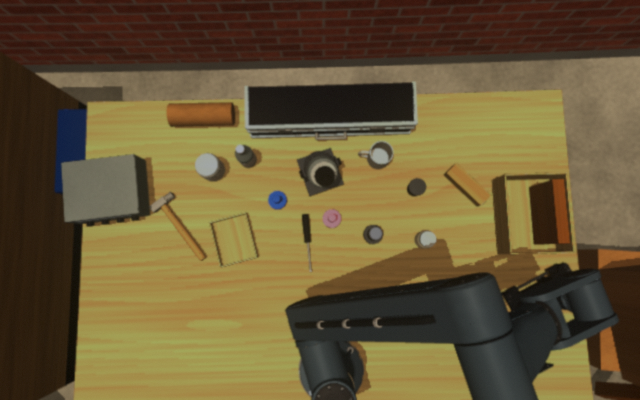

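```bash
python3 - <<'E'
from h import *
d={n:dict(np.load(n+'.npz')) for n in('scene','top')}
W={n:cloud(d[n]) for n in d}
for n in W: np.save(n+'_W.npy',W[n])
def at(n,u,v): return np.round(np.nanmedian(W[n][v-1:v+2,u-1:u+2].reshape(-1,3),0),3)
for nm,n,u,v in [('snoot top','top',374,233),('tray','top',234,240),('spare','top',417,187),('cap','top',323,173),('jar','top',426,237),('pink','top',332,218),('blue','top',278,199),('cap s','scene',310,195),('snoot s','scene',300,167),('pinkS','scene',324,200)]:
    print(nm,at(n,u,v))
a=cv2.resize(d['scene']['frame'][150:270,255:375],None,fx=5,fy=5,interpolation=cv2.INTER_CUBIC)
cv2.imwrite('pics/c1.png',a[...,::-1])
E
```

```text
snoot top [ 0.447 -0.151  0.091]
tray [0.438 0.326 0.003]
spare [ 0.601 -0.306  0.059]
cap [0.635 0.012 0.175]
jar [ 0.43  -0.32   0.088]
pink [ 0.503 -0.015  0.052]
blue [0.572 0.167 0.053]
cap s [0.622 0.01  0.193]
snoot s [ 0.452 -0.148  0.089]
pinkS [ 0.513 -0.002  0.047]
```

View pics/c1.png

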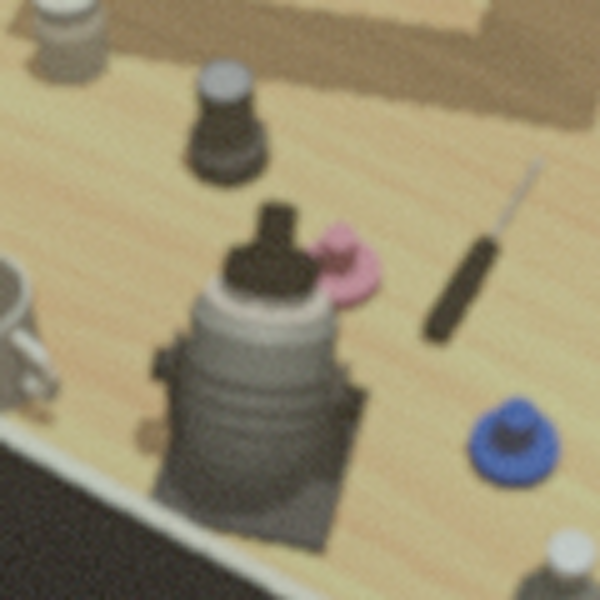

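```bash
cat >> h.py <<'E'
from scipy.optimize import least_squares
def sdf(rz,shapes):  # union of revolved boxes (r, z0, z1)
    o=[]
    for r,z0,z1 in shapes:
        a=rz[:,0]-r; b=np.abs(rz[:,1]-(z0+z1)/2)-(z1-z0)/2
        o.append(np.minimum(np.maximum(a,b),0)+np.hypot(np.maximum(a,0),np.maximum(b,0)))
    return np.min(o,0)
def axis(psi,tilt=np.pi/6): # nose axis; lamp -x leaning; psi = lamp yaw
    return np.array([-np.cos(psi)*np.sin(tilt),-np.sin(psi)*np.sin(tilt),np.cos(tilt)])
def rz(P,o,n):
    q=P-o; z=q@n; return np.c_[np.linalg.norm(q-z[:,None]*n,axis=1),z]
E
python3 - <<'E'
import rig; print([x for x in dir(rig) if x[0]!='_'])
from h import *
W={n:np.load(n+'_W.npy').reshape(-1,3) for n in('scene','top')}
def box(P,c,r,z0,z1): return P[(np.abs(P[:,0]-c[0])<r)&(np.abs(P[:,1]-c[1])<r)&(P[:,2]>z0)&(P[:,2]<z1)]
for k in ('scene','top','both'):
    C=np.vstack([W['scene'],W['top']]) if k=='both' else W[k]
    P=box(C,(0.65,0.015),.09,.165,.30)
    def f(p):
        o=np.array([p[0],p[1],.14]); return sdf(rz(P,o,axis(p[2])),[(.014,p[3]+.016,p[3]+.052),(.031,p[3],p[3]+.016),(.042,-.01,0.),(.0,.1,.1)])
    r=least_squares(f,[.68,.015,0,.01],loss='soft_l1',f_scale=.002,x_scale=[.01,.01,.1,.01])
    print(k,len(P),np.round(r.x,4),'yaw',np.degrees(r.x[2]).round(1),'med res',np.median(abs(f(r.x))).round(4))
    S=box(C,(0.45,-0.15),.05,.012,.12)
    g=lambda p: sdf(rz(S,np.array([p[0],p[1],p[2]]),np.array([0,0,1.])),[(.033,0,.028),(.023,.0,.09)])
    r=least_squares(g,[.45,-.15,0],loss='soft_l1',f_scale=.002)
    print('snoot',len(S),np.round(r.x,4),np.median(abs(g(r.x))).round(4))
    # table level
    T=box(C,(0.42,0.1),.05,-.05,.05); print('table z',np.median(T[:,2]).round(4))
    T=box(C,(0.44,0.325),.13,.012,.045); print('tray rim',len(T),np.percentile(T,[2,50,98],axis=0).round(3).tolist())
E
```

```text
['PlanningError', 'capture', 'hand_in', 'read_state']
scene 208 [0.638  0.0126 0.317  0.0117] yaw 18.2 med res 0.001
snoot 296 [ 0.4471 -0.1529 -0.0012] 0.0012
table z 0.001
tray rim 457 [[0.352, 0.245, 0.013], [0.413, 0.348, 0.024], [0.533, 0.451, 0.032]]
top 234 [0.6378 0.0103 0.3381 0.0123] yaw 19.4 med res 0.0012
snoot 300 [ 0.4456 -0.1556  0.0007] 0.0017
table z 0.0015
tray rim 433 [[0.354, 0.244, 0.012], [0.418, 0.372, 0.025], [0.54, 0.453, 0.034]]
both 442 [0.6385 0.0101 0.2331 0.0256] yaw 13.4 med res 0.0026
snoot 596 [ 4.469e-01 -1.537e-01 -1.000e-04] 0.0015
table z 0.0013
tray rim 890 [[0.352, 0.244, 0.012], [0.415, 0.358, 0.024], [0.533, 0.452, 0.033]]
```

```bash
cat >> h.py <<'E'
from scipy.spatial.transform import Rotation as Ro
import json
O=np.array([.638,.0115,.14]); PSI=np.radians(18.8); N=axis(PSI)
def Rtool(n,xdir):  # tool y = -n, x near xdir
    n=n/np.linalg.norm(n); x=np.array(xdir,float); x-=x@n*n; x/=np.linalg.norm(x); y=-n
    return np.c_[x,y,np.cross(x,y)]
def load():
    d=json.load(open('cmd.json')); return np.array(d['p']),np.array(d['R'])
def save(p,R): json.dump(dict(p=list(p),R=np.array(R).tolist()),open('cmd.json','w'))
def plan(*targets):  # rows relative to the current commanded pose; saves last as commanded
    p,R=load(); 
    for q,T in targets:
        s=np.round(np.array(q)-p,4); w=np.round(Ro.from_matrix(np.array(T)@R.T).as_rotvec(),4)
        print([s.tolist(),w.tolist()],'dist',np.linalg.norm(s).round(3),'deg',np.degrees(np.linalg.norm(w)).round(1))
        e=(p+s,Ro.from_rotvec(w).as_matrix()@R)
    save(*e)
def st():
    s=read_state(); p,R=load()
    print('t',round(s['time_s'],2),'q',np.round(s['joint_positions'],1).tolist(),'F',np.round(s['force'],1).tolist(),'M',np.round(s['moment'],2).tolist(),'open mm',round(s['opening']*87,1))
    print('err p mm',np.round((s['position']-p)*1e3,1).tolist(),'err rot deg',np.round(np.degrees(Ro.from_matrix(s['tcp_rot']@R.T).as_rotvec()),2).tolist())
    return s
E
python3 - <<'E'
from h import *
a=np.radians(-74.227+10.227)
save([.274,-.562,.219],np.c_[[np.cos(a),np.sin(a),0],[0,0,-1],[-np.sin(a),np.cos(a),0]])
p,R=load(); print(R.round(3).tolist())
R1=Rtool(N,[np.sin(PSI),-np.cos(PSI),0])
plan((O+.15*N,R1)); plan((O+.056*N,R1))
E
```

```text
[[0.438, 0.0, 0.899], [-0.899, 0.0, 0.438], [0.0, -1.0, 0.0]]
[[0.293, 0.5493, 0.0509], [0.1997, -0.4844, -0.1228]] dist 0.625 deg 30.8
[[0.0445, 0.0152, -0.0814], [-0.0, -0.0, 0.0]] dist 0.094 deg 0.0
```

Call:
{"api": "play_rows", "payload": {"commands": [[[0.293, 0.5493, 0.0509], [0.1997, -0.4844, -0.1228]], [[0.293, 0.5493, 0.0509], [0.1997, -0.4844, -0.1228]], [[0.293, 0.5493, 0.0509], [0.1997, -0.4844, -0.1228]], [[0.293, 0.5493, 0.0509], [0.1997, -0.4844, -0.1228]], [[0.293, 0.5493, 0.0509], [0.1997, -0.4844, -0.1228]], [[0.293, 0.5493, 0.0509], [0.1997, -0.4844, -0.1228]], [[0.293, 0.5493, 0.0509], [0.1997, -0.4844, -0.1228]], [[0.293, 0.5493, 0.0509], [0.1997, -0.4844, -0.1228]], [[0.293, 0.5493, 0.0509], [0.1997, -0.4844, -0.1228]], [[0.293, 0.5493, 0.0509], [0.1997, -0.4844, -0.1228]]], "gripper": 0.06}}

```text
time_s: 1.35
position: [0.5675, -0.0104, 0.2703]
tcp_rot: [[0.322, 0.473, 0.82], [-0.947, 0.161, 0.279], [-0.0, -0.866, 0.5]]
force: [0.0, -0.1, -0.6]
opening: 0.691
```

Call:
{"api": "play_rows", "payload": {"commands": [[[0.0223, 0.0076, -0.0407], [0, 0, 0]], [[0.0334, 0.0114, -0.0611], [0, 0, 0]], [[0.0445, 0.0152, -0.0814], [0, 0, 0]], [[0.0445, 0.0152, -0.0814], [0, 0, 0]]]}}

```text
time_s: 1.85
position: [0.6108, 0.0035, 0.1868]
tcp_rot: [[0.323, 0.47, 0.821], [-0.946, 0.163, 0.279], [-0.003, -0.868, 0.497]]
force: [0.2, -0.5, 0.2]
opening: 0.687
```

```bash
python3 - <<'E'
from h import *
st()
c=cap('scene'); a=cv2.resize(c['frame'][130:250,250:370],None,fx=5,fy=5,interpolation=cv2.INTER_CUBIC)
cv2.imwrite('pics/c2.png',a[...,::-1])
E
```

```text
t 1.85 q [-19.4, 25.0, 108.4, 40.6, 28.5, 18.7] F [0.2, -0.5, 0.2] M [-0.1, 0.25, -0.01] open mm 59.8
err p mm [-0.7, 1.0, -1.7] err rot deg [0.08, 0.21, 0.06]
```

View pics/c2.png

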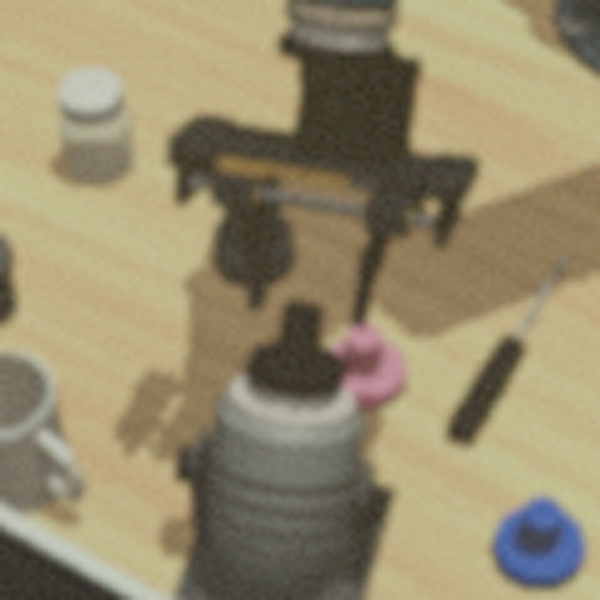

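```bash
python3 - <<'E'
from h import *
s=st()
c=dict(np.load('scene.npz'))
def proj(c,P):
    T=np.linalg.inv(c['cam_to_world']); q=(T[:3,:3]@np.atleast_2d(P).T).T+T[:3,3]
    return cv2.projectPoints(q,np.zeros(3),np.zeros(3),c['mtx'],c['dist_coeffs'])[0].reshape(-1,2)
R=s['tcp_rot'];p=s['position']
pts=[p,p+R[:,1]*.025+R[:,0]*.03,p+R[:,1]*.025-R[:,0]*.03,O+.064*N,O+.012*N,O+[0,0,0]]
print(((proj(c,pts)-[250,130])*5).round())
W=cloud(c); print(W[194,324],W[200,310],W[133+20,300+20])
E
```

```text
t 1.9 q [-19.5, 24.9, 108.4, 40.5, 28.5, 18.7] F [-0.5, 0.2, 0.3] M [-0.08, 0.24, -0.02] open mm 59.5
err p mm [-0.5, 0.7, -0.6] err rot deg [0.05, 0.12, 0.03]
[[301. 314.]
 [253. 341.]
 [342. 357.]
 [301. 302.]
 [293. 375.]
 [291. 392.]]
[ 0.45213152 -0.03893164 -0.00197534] [0.62995671 0.01416191 0.17713679] [0.55839352 0.00713142 0.32415683]
```

```bash
python3 - <<'E'
from h import *
c=cap('scene'); s=st(); W=cloud(c); R=s['tcp_rot'];p=s['position']
L=(W.reshape(-1,3)-p)@R; idx=np.where((abs(L[:,0])<.065)&(abs(L[:,2])<.05)&(L[:,1]<.06)&(L[:,1]>-.1))[0]
for lo in np.arange(-.1,.06,.01):
    k=L[idx][(L[idx,1]>=lo)&(L[idx,1]<lo+.01)]
    if len(k): print(round(lo,2),len(k),'x',np.round(np.percentile(k[:,0],[0,25,50,75,100])*1e3).tolist(),'z',np.round(np.percentile(k[:,2],[0,50,100])*1e3).tolist())
a=cv2.resize(c['frame'][160:220,275:355],None,fx=8,fy=8,interpolation=cv2.INTER_CUBIC)
cv2.imwrite('pics/c3.png',a[...,::-1])
E
```

```text
t 1.95 q [-19.5, 24.9, 108.4, 40.5, 28.5, 18.7] F [-0.2, 0.5, -0.3] M [-0.13, 0.29, 0.0] open mm 60.2
err p mm [-0.3, 0.4, 0.2] err rot deg [0.01, 0.04, 0.01]
-0.1 109 x [-64.0, -50.0, -4.0, 38.0, 58.0] z [-6.0, 25.0, 42.0]
-0.09 136 x [-64.0, -31.0, -3.0, 31.0, 63.0] z [-29.0, 34.0, 41.0]
-0.08 31 x [-63.0, -47.0, 31.0, 40.0, 59.0] z [-26.0, 36.0, 39.0]
-0.07 22 x [-57.0, -46.0, 31.0, 35.0, 41.0] z [-3.0, 11.0, 16.0]
-0.06 32 x [-51.0, -42.0, 29.0, 33.0, 41.0] z [-8.0, 9.0, 14.0]
-0.05 30 x [-49.0, -40.0, 26.0, 33.0, 40.0] z [-7.0, 9.0, 14.0]
-0.04 27 x [-47.0, -41.0, 26.0, 31.0, 36.0] z [-10.0, 9.0, 16.0]
-0.03 23 x [-45.0, -39.0, 26.0, 29.0, 34.0] z [-8.0, 9.0, 14.0]
-0.02 21 x [-43.0, -40.0, 25.0, 27.0, 33.0] z [-8.0, 9.0, 14.0]
-0.01 46 x [-43.0, -12.0, -3.0, 7.0, 32.0] z [-11.0, 9.0, 15.0]
-0.0 26 x [-15.0, -9.0, -3.0, 3.0, 12.0] z [2.0, 12.0, 16.0]
0.01 25 x [-15.0, -10.0, -2.0, 3.0, 11.0] z [2.0, 12.0, 17.0]
0.02 81 x [-31.0, -13.0, -1.0, 14.0, 29.0] z [-14.0, 13.0, 32.0]
0.03 68 x [-33.0, -22.0, -9.0, 9.0, 31.0] z [-24.0, 25.0, 34.0]
0.04 36 x [-33.0, -20.0, -7.0, 6.0, 31.0] z [-7.0, 24.0, 33.0]
0.05 140 x [-42.0, -26.0, -5.0, 17.0, 41.0] z [-27.0, 23.0, 46.0]
```

View pics/c3.png

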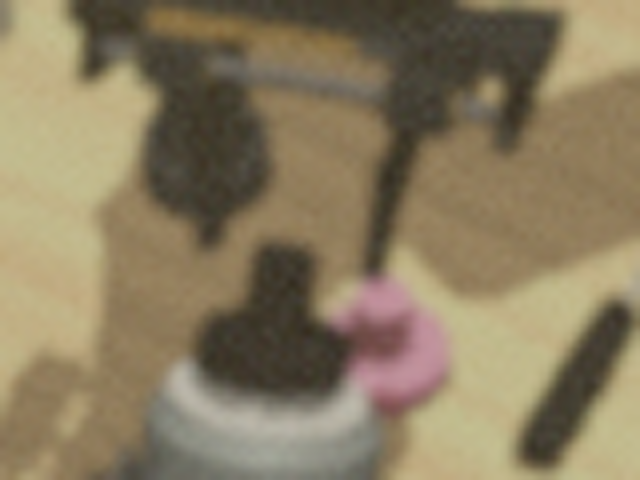

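```bash
python3 - <<'E'
from h import *
a=np.radians(-64); R=np.c_[[np.cos(a),np.sin(a),0],[0,0,-1],[-np.sin(a),np.cos(a),0]]; p=np.array([.2738,-.561,.2183])
W=np.load('scene_W.npy').reshape(-1,3); L=(W-p)@R
def show(L):
  m=(abs(L[:,0])<.075)&(abs(L[:,2])<.05)
  for lo in np.arange(-.1,.06,.01):
    k=L[m&(L[:,1]>=lo)&(L[:,1]<lo+.01)]
    if len(k): print(round(lo,2),len(k),'x',np.round(np.percentile(k[:,0],[0,25,50,75,100])*1e3).tolist(),'z',np.round(np.percentile(k[:,2],[0,50,100])*1e3).tolist())
print('start'); show(L)
c=cap('top'); s=read_state(); print('top now'); show((cloud(c).reshape(-1,3)-s['position'])@s['tcp_rot'])
# robot base ring
for n in('scene',):
    k=W[(abs(W[:,0])<.15)&(abs(W[:,1])<.15)&(W[:,2]>.008)&(W[:,2]<.06)]
    print(len(k)); 
    r=least_squares(lambda q: np.hypot(k[:,0]-q[0],k[:,1]-q[1])-q[2],[0,0,.08],loss='soft_l1',f_scale=.003); print('base',r.x.round(4))
E
```

```text
start
-0.1 89 x [-74.0, -51.0, 37.0, 58.0, 74.0] z [-32.0, 30.0, 43.0]
-0.09 63 x [-72.0, -48.0, 5.0, 46.0, 71.0] z [-39.0, 34.0, 42.0]
-0.08 6 x [-66.0, -35.0, 48.0, 48.0, 51.0] z [-12.0, 32.0, 37.0]
-0.07 8 x [-55.0, 20.0, 47.0, 50.0, 56.0] z [7.0, 12.0, 20.0]
-0.06 21 x [-59.0, -49.0, 44.0, 49.0, 59.0] z [-5.0, 10.0, 18.0]
-0.05 21 x [-57.0, -52.0, -44.0, 42.0, 53.0] z [-5.0, 10.0, 15.0]
-0.04 16 x [-56.0, -51.0, 41.0, 44.0, 52.0] z [-3.0, 11.0, 15.0]
-0.03 15 x [-54.0, -50.0, 40.0, 44.0, 50.0] z [-9.0, 9.0, 16.0]
-0.02 18 x [-54.0, -51.0, -3.0, 43.0, 48.0] z [-10.0, 11.0, 14.0]
-0.01 11 x [-53.0, -51.0, 40.0, 42.0, 48.0] z [-11.0, 9.0, 14.0]
top now
-0.1 252 x [-73.0, -37.0, 38.0, 50.0, 72.0] z [-38.0, 26.0, 38.0]
-0.09 62 x [-72.0, -30.0, 12.0, 39.0, 72.0] z [-22.0, 32.0, 39.0]
-0.08 6 x [-57.0, 33.0, 35.0, 38.0, 45.0] z [-7.0, 36.0, 37.0]
-0.07 1 x [33.0, 33.0, 33.0, 33.0, 33.0] z [11.0, 11.0, 11.0]
-0.06 8 x [-32.0, 14.0, 31.0, 33.0, 35.0] z [-6.0, 7.0, 10.0]
-0.03 6 x [-32.0, 29.0, 30.0, 32.0, 37.0] z [-7.0, 9.0, 10.0]
-0.02 10 x [-39.0, -7.0, 29.0, 33.0, 36.0] z [-8.0, 10.0, 12.0]
-0.01 34 x [-11.0, -4.0, 2.0, 6.0, 12.0] z [-14.0, 5.0, 12.0]
-0.0 12 x [-13.0, -7.0, -2.0, 8.0, 14.0] z [3.0, 9.0, 12.0]
0.01 12 x [-13.0, -6.0, 0.0, 5.0, 11.0] z [4.0, 11.0, 14.0]
0.02 120 x [-30.0, -16.0, -0.0, 17.0, 32.0] z [-27.0, 11.0, 31.0]
0.03 85 x [-31.0, -16.0, -5.0, 17.0, 31.0] z [-29.0, 13.0, 33.0]
0.04 13 x [-40.0, -19.0, -0.0, 13.0, 34.0] z [-3.0, 25.0, 34.0]
0.05 162 x [-45.0, -24.0, -3.0, 24.0, 43.0] z [-40.0, 25.0, 48.0]
644
base [-0.0102 -0.0059  0.0902]
```

Seen in the crop: the fingertips end level with the knob's top (crop y≈245–275), about 27 mm short of what the stated tool frame implies. This offset is constant in the tool frame in both pictures, so I'll advance in small steps and watch the force.

Call:
{"api": "play_rows", "payload": {"commands": [[[0.0009, 0.0003, -0.0017], [0, 0, 0]], [[0.0019, 0.0007, -0.0035], [0, 0, 0]]]}}

```text
time_s: 2.25
position: [0.6136, 0.0032, 0.186]
tcp_rot: [[0.322, 0.475, 0.819], [-0.947, 0.161, 0.279], [0.001, -0.865, 0.501]]
force: [-0.5, 0.8, -0.1]
opening: 0.688
```

Call:
{"api": "play_rows", "payload": {"commands": [[[0.0009, 0.0003, -0.0017], [0, 0, 0]], [[0.0019, 0.0007, -0.0035], [0, 0, 0]]]}}

```text
time_s: 2.5
position: [0.6154, 0.0041, 0.1818]
tcp_rot: [[0.322, 0.473, 0.82], [-0.947, 0.161, 0.279], [0.0, -0.866, 0.5]]
force: [0.2, -0.3, -0.5]
opening: 0.688
```

Call:
{"api": "play_rows", "payload": {"commands": [[[0.0038, 0.0013, -0.007], [0, 0, 0]], [[0.0057, 0.002, -0.0105], [0, 0, 0]], [[0.0071, 0.0025, -0.013], [0, 0, 0]], [[0.0071, 0.0025, -0.013], [0, 0, 0]]]}}

```text
time_s: 3.0
position: [0.6224, 0.0068, 0.1683]
tcp_rot: [[0.322, 0.473, 0.82], [-0.947, 0.161, 0.279], [-0.0, -0.866, 0.5]]
force: [-0.5, -0.5, -0.8]
opening: 0.692
```

```bash
python3 - <<'E'
from h import *
p,R=load(); save(p+2*np.array([.0019,.0007,-.0035])+[.0071,.0025,-.013],R)
s=st(); print(rz(s['position'][None],O,N))
for n in('scene','top'):
    c=cap(n); L=(cloud(c).reshape(-1,3)-s['position'])@s['tcp_rot']
    m=(abs(L[:,0])<.05)&(abs(L[:,0])>.02)&(abs(L[:,2])<.02)&(L[:,1]>-.06)&(L[:,1]<.03)
    for sg in(-1,1):
        k=L[m&(L[:,0]*sg>0)]; 
        print(n,sg,len(k),'y hist',np.round(np.sort(k[:,1])[-12:]*1e3).tolist(),'x',np.round(np.percentile(k[k[:,1]<-.003][:,0],[5,50,95])*1e3).tolist())
    if n=='scene':
        a=cv2.resize(c['frame'][160:220,275:355],None,fx=8,fy=8,interpolation=cv2.INTER_CUBIC)
        cv2.imwrite('pics/c4.png',a[...,::-1])
E
```

```text
t 3.0 q [-18.6, 27.6, 107.9, 43.2, 26.3, 16.4] F [-0.5, -0.5, -0.8] M [-0.09, 0.27, 0.0] open mm 60.2
err p mm [-0.0, 0.4, -0.2] err rot deg [0.01, 0.03, 0.01]
[[0.00060424 0.03270148]]
scene -1 100 y hist [17.0, 17.0, 18.0, 20.0, 20.0, 21.0, 25.0, 26.0, 26.0, 29.0, 29.0, 29.0] x [-48.0, -41.0, -35.0]
scene 1 98 y hist [5.0, 5.0, 6.0, 6.0, 8.0, 12.0, 15.0, 15.0, 18.0, 21.0, 25.0, 29.0] x [26.0, 31.0, 40.0]
top -1 36 y hist [9.0, 10.0, 11.0, 16.0, 17.0, 21.0, 26.0, 26.0, 28.0, 28.0, 29.0, 29.0] x [-36.0, -33.0, -31.0]
top 1 51 y hist [8.0, 8.0, 8.0, 9.0, 9.0, 12.0, 12.0, 14.0, 21.0, 29.0, 29.0, 30.0] x [29.0, 32.0, 36.0]
```

View pics/c4.png

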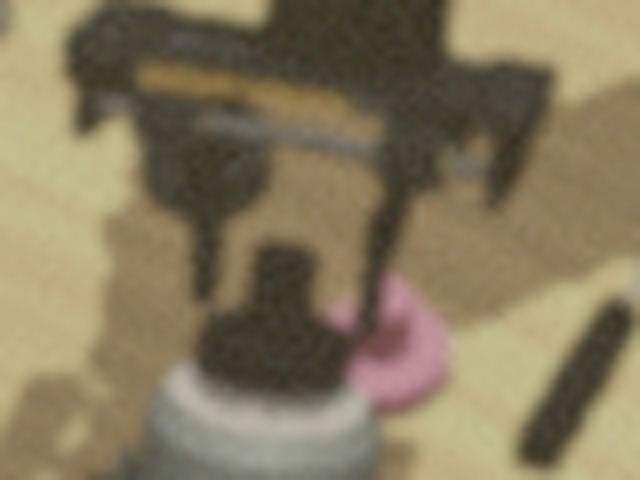

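Fingers now straddle the knob (tips at crop (203,300) and (365,325), knob x 250–312). Close.

Call:
{"api": "play_rows", "payload": {"commands": [[[0, 0, 0], [0, 0, 0]], [[0, 0, 0], [0, 0, 0]], [[0, 0, 0], [0, 0, 0]], [[0, 0, 0], [0, 0, 0]]], "gripper": 0.0}}

```text
time_s: 3.6
position: [0.6225, 0.0065, 0.1689]
tcp_rot: [[0.322, 0.474, 0.82], [-0.947, 0.161, 0.279], [0.001, -0.866, 0.5]]
force: [-0.6, -6.1, 0.9]
opening: 0.322
```

```bash
python3 - <<'E'
from h import *
p,R=load(); R0=Rtool(np.array([0,0,1.]),[np.sin(PSI),-np.cos(PSI),0])
W=np.vstack([np.load(n+'_W.npy').reshape(-1,3) for n in('scene','top')])
# tray rect fit: rim points
k=W[(abs(W[:,0]-.44)<.11)&(abs(W[:,1]-.34)<.11)&(W[:,2]>.018)&(W[:,2]<.034)]
k=k[np.hypot(*(k[:,:2]-[.438,.33]).T)<.11]
print(len(k),cv2.minAreaRect((k[:,:2]*1000).astype(np.float32)))
t=np.array([.438,.33])
plan((p+.1*N,R),([*t,.16],R0),([*t,.028],R0))
E
```

```text
543 ((433.4804382324219, 348.5377502441406), (166.78118896484375, 181.03036499023438), 14.176905632019043)
[[-0.0473, -0.0161, 0.0866], [0.0, 0.0, 0.0]] dist 0.1 deg 0.0
[[-0.1844, 0.3236, -0.0085], [-0.1688, 0.4957, 0.0]] dist 0.373 deg 30.0
[[-0.1844, 0.3236, -0.1405], [-0.1688, 0.4957, 0.0]] dist 0.398 deg 30.0
```

Call:
{"api": "play_rows", "payload": {"commands": [[[-0.0142, -0.0048, 0.026], [0, 0, 0]], [[-0.0284, -0.0097, 0.052], [0, 0, 0]], [[-0.0473, -0.0161, 0.0866], [0, 0, 0]], [[-0.0473, -0.0161, 0.0866], [0, 0, 0]]]}}

```text
time_s: 4.1
position: [0.5755, -0.0101, 0.2578]
tcp_rot: [[0.322, 0.477, 0.818], [-0.947, 0.159, 0.279], [0.003, -0.864, 0.503]]
force: [0.1, -0.5, -0.7]
opening: 0.313
```

Call:
{"api": "play_rows", "payload": {"commands": [[[-0.1371, 0.3397, -0.0951], [-0.1688, 0.4957, 0]], [[-0.1371, 0.3397, -0.0951], [-0.1688, 0.4957, 0]], [[-0.1371, 0.3397, -0.0951], [-0.1688, 0.4957, 0]], [[-0.1371, 0.3397, -0.0951], [-0.1688, 0.4957, 0]], [[-0.1371, 0.3397, -0.0951], [-0.1688, 0.4957, 0]], [[-0.1371, 0.3397, -0.0951], [-0.1688, 0.4957, 0]], [[-0.1371, 0.3397, -0.0951], [-0.1688, 0.4957, 0]], [[-0.1371, 0.3397, -0.0951], [-0.1688, 0.4957, 0]], [[-0.1371, 0.3397, -0.0951], [-0.1688, 0.4957, 0]]]}}

```text
time_s: 5.22
position: [0.438, 0.3301, 0.1594]
tcp_rot: [[0.323, -0.001, 0.946], [-0.946, -0.001, 0.323], [0.0, -1.0, -0.001]]
force: [-0.1, -0.5, -0.1]
opening: 0.309
```

```bash
python3 - <<'E'
from h import *
s=read_state(); p=s['position']
print(p.round(3),np.round(s['joint_positions'],1),s['opening']*87)
c=cap('scene'); W=cloud(c); d=c['frame'].astype(int)
k=(abs(W[...,0]-.438)<.05)&(abs(W[...,1]-.33)<.05)&(W[...,2]>.09)&(W[...,2]<.155)
print(k.sum(), 'lowest z',np.round(np.sort(W[...,2][k])[:6],3))
cv2.imwrite('pics/c5.png',cv2.hconcat([cv2.resize(d[170:270,360:460].astype(np.uint8),None,fx=4,fy=4,interpolation=cv2.INTER_CUBIC),cv2.resize(d[165:245,270:350].astype(np.uint8),None,fx=5,fy=5,interpolation=cv2.INTER_CUBIC)])[...,::-1])
E
```

```text
[0.438 0.33  0.159] [25.3 29.  96.5 -0.  54.6 96.5] 26.893906007429948
153 lowest z [0.136 0.136 0.137 0.137 0.139 0.139]
```

View pics/c5.png

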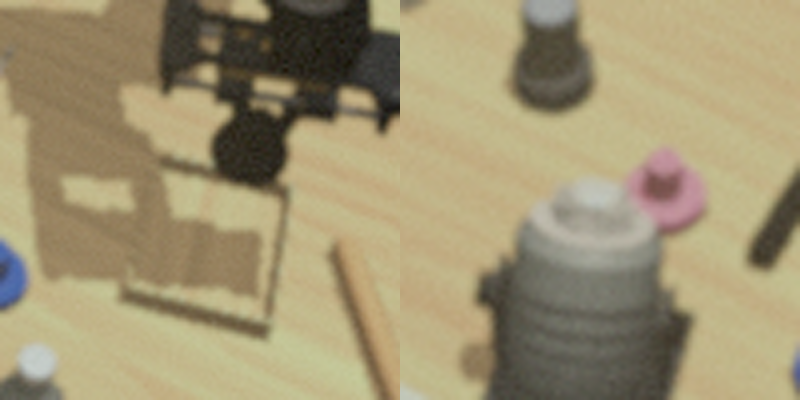

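Call:
{"api": "play_rows", "payload": {"commands": [[[0, 0, -0.05], [0, 0, 0]], [[0, 0, -0.09], [0, 0, 0]], [[0, 0, -0.12], [0, 0, 0]], [[0, 0, -0.132], [0, 0, 0]], [[0, 0, -0.132], [0, 0, 0]]]}}

```text
time_s: 5.9
position: [0.4388, 0.3296, 0.0282]
tcp_rot: [[0.321, -0.0, 0.947], [-0.947, 0.0, 0.321], [-0.0, -1.0, -0.0]]
force: [1.2, 1.0, -0.8]
opening: 0.313
```

Call:
{"api": "play_rows", "payload": {"commands": [[[0, 0, 0], [0, 0, 0]], [[0, 0, 0], [0, 0, 0]], [[0, 0, 0.06], [0, 0, 0]], [[0, 0, 0.12], [0, 0, 0]], [[0, 0, 0.15], [0, 0, 0]], [[0, 0, 0.15], [0, 0, 0]]], "gripper": 0.05}}

```text
time_s: 6.65
position: [0.4398, 0.3314, 0.1819]
tcp_rot: [[0.323, 0.007, 0.946], [-0.946, 0.004, 0.323], [-0.001, -1.0, 0.008]]
force: [0.2, -0.3, -0.1]
opening: 0.574
```

```bash
python3 - <<'E'
from h import *
p,R=load(); save([.438,.33,.178],R); s=st()
c=cap('scene'); W=cloud(c); t=cap('top'); V=cloud(t)
for n,X,c in(('scene',W,c),('top',V,t)):
    k=X.reshape(-1,3); f=c['frame'].reshape(-1,3).max(1)
    m=(abs(k[:,0]-.438)<.07)&(abs(k[:,1]-.33)<.07)&(k[:,2]<.075)&(f<60); print(n,m.sum(),np.percentile(k[m],[5,50,95],axis=0).round(3).tolist())
    # nose fit
    P=k[(np.linalg.norm(k-(O+.01*N),axis=1)<.05)&(k[:,2]>.13)]
    q=rz(P,O,N); m2=(q[:,0]<.0185)&(q[:,1]>.015)&(q[:,1]<.03); print(' core top z along axis',m2.sum(),np.median(q[m2,1]).round(4))
    g=lambda p: sdf(rz(P,np.array([p[0],p[1],.14]),axis(p[2])),[(.0205,0,.021),(.0175,0,.023),(.042,-.03,0.),(.027,0,.0095)])
    r=least_squares(g,[.638,.0115,.32],loss='soft_l1',f_scale=.0015); print(n,len(P),r.x.round(4),np.degrees(r.x[2]).round(1),np.median(abs(g(r.x))).round(4))
E
```

```text
t 6.65 q [25.4, 27.1, 95.4, 0.0, 57.0, 96.5] F [0.2, -0.3, -0.1] M [-0.0, 0.06, 0.01] open mm 50.0
err p mm [1.8, 1.4, 3.9] err rot deg [0.21, -0.42, 0.03]
scene 172 [[0.429, 0.313, 0.016], [0.449, 0.335, 0.022], [0.469, 0.355, 0.057]]
 core top z along axis 44 0.0235
scene 330 [0.6378 0.0124 0.3383] 19.4 0.0014
top 68 [[0.411, 0.303, 0.006], [0.418, 0.326, 0.02], [0.463, 0.364, 0.025]]
 core top z along axis 100 0.0238
top 523 [0.6373 0.0111 0.2767] 15.9 0.0018
```

```bash
cat >> h.py <<'E'
def dirs(n):
    u=np.array([1.,0,0]); u-=u@n*n; u/=np.linalg.norm(u); return u,np.cross(n,u)
def H(r,th,phi,fl=.003):  # nose height map, th clockwise deg
    p=(th-phi+30)%120-30
    z=np.where(r<.0165,.023,np.where(r<.0205,.023-(r-.0165),0))
    t=np.where(abs(p)<=17,fl,np.where((p>17)&(p<83),.017-.002*np.radians(p),.019))
    t=np.where((p<-17),.019,t)
    return np.where((r>=.0205)&(r<.027),t,np.where(r>=.042,-.05,z))
def avg(n,k):
    cs=[capture(n) for _ in range(k)]; c=cs[-1]; D=np.stack([x['depth'] for x in cs]).astype(float); D[D==0]=np.nan
    c['depth']=np.nan_to_num(np.nanmedian(D,0)); c['frame']=np.mean([x['frame'] for x in cs],0); return c
def rays(c,lo,hi,box):
    u0,u1,v0,v1=box; u,v=np.meshgrid(np.arange(u0,u1),np.arange(v0,v1)); 
    q=cv2.undistortPoints(np.stack([u,v],-1).reshape(-1,1,2).astype(float),np.array(c['mtx']),np.array(c['dist_coeffs'])).reshape(-1,2)
    T=np.array(c['cam_to_world']); d=np.c_[q,np.ones(len(q))]@T[:3,:3].T
    return T[:3,3],d,c['depth'][v,u].ravel()
E
cat > nose.py <<'E'
from h import *
import pickle,sys
if len(sys.argv)>1: C={n:avg(n,8) for n in('scene','top')}; pickle.dump(C,open('C.pkl','wb'))
C=pickle.load(open('C.pkl','rb'))
def setup(n):
    c=C[n]; T=np.linalg.inv(c['cam_to_world']); q=T[:3,:3]@(O+.012*N)+T[:3,3]
    x,y=cv2.projectPoints(q[None],np.zeros(3),np.zeros(3),np.array(c['mtx']),np.array(c['dist_coeffs']))[0].ravel().round().astype(int)
    return rays(c,0,0,(x-14,x+15,y-14,y+15))
S={n:setup(n) for n in C}
def pred(n,o,psi,phi,sub=np.arange(-.03,.065,.0007)):
    c0,d,m=S[n]; ax=axis(psi); u,v=dirs(ax)
    d0=(o+.012*ax-c0)@ax/(d@ax)
    t=d0[:,None]-sub[::-1][None]  # depth increasing
    P=c0+t[...,None]*d[:,None]-o; z=P@ax; a=P@u; b=P@v; r=np.hypot(a,b); th=-np.degrees(np.arctan2(b,a))
    hit=z<=H(r,th,phi); i=hit.argmax(1); k=np.arange(len(d)); out=t[k,i]; 
    q=P[k,i]; rr=r[k,i]; out[~hit.any(1)]=np.nan
    return out,rr
def cost(n,x):
    pr,rr=pred(n,np.array([x[0],x[1],.14]),x[2],x[3]); m=S[n][2]
    ok=np.isfinite(pr)&(m>0)&(rr<.036); e=(m-pr)[ok]-x[4]
    return np.mean(np.minimum(abs(e),.008))*1e3
from scipy.optimize import minimize
for n in C:
    best=[]
    for phi in range(0,120,6):
        x0=[.638,.0115,.33,phi,0]
        r=minimize(lambda y: cost(n,[y[0],y[1],y[2],phi,y[3]]),[.638,.0115,.33,0],method='Nelder-Mead',options=dict(maxfev=120,initial_simplex=[[.638,.0115,.33,0],[.641,.0115,.33,0],[.638,.0145,.33,0],[.638,.0115,.40,0],[.638,.0115,.33,.002]]))
        best.append((r.fun,phi,r.x.round(4).tolist()))
    print(n,[(b[1],round(b[0],2)) for b in best]); b=min(best)
    r=minimize(lambda y: cost(n,y),[*b[2][:3],b[1],b[2][3]],method='Nelder-Mead',options=dict(maxfev=400,initial_simplex=np.array([[*b[2][:3],b[1],b[2][3]]]*6)+np.vstack([np.zeros(5),np.diag([.002,.002,.05,5,.002])])))
    print(round(r.fun,3),r.x.round(4))
E
python3 nose.py new; python3 -c "
from h import *; st()"
```

```text
scene [(0, np.float64(2.36)), (6, np.float64(2.47)), (12, np.float64(2.6)), (18, np.float64(2.58)), (24, np.float64(2.53)), (30, np.float64(2.42)), (36, np.float64(2.44)), (42, np.float64(2.42)), (48, np.float64(2.47)), (54, np.float64(2.48)), (60, np.float64(2.64)), (66, np.float64(2.87)), (72, np.float64(2.73)), (78, np.float64(2.43)), (84, np.float64(2.23)), (90, np.float64(2.04)), (96, np.float64(1.88)), (102, np.float64(1.65)), (108, np.float64(1.9)), (114, np.float64(2.07))]
1.547 [ 6.363000e-01  1.130000e-02  3.241000e-01  1.002674e+02 -1.400000e-03]
top [(0, np.float64(1.91)), (6, np.float64(2.06)), (12, np.float64(2.14)), (18, np.float64(2.09)), (24, np.float64(2.1)), (30, np.float64(2.1)), (36, np.float64(2.14)), (42, np.float64(2.18)), (48, np.float64(2.18)), (54, np.float64(2.16)), (60, np.float64(2.14)), (66, np.float64(2.15)), (72, np.float64(2.08)), (78, np.float64(2.01)), (84, np.float64(1.9)), (90, np.float64(1.57)), (96, np.float64(1.43)), (102, np.float64(1.32)), (108, np.float64(1.53)), (114, np.float64(1.7))]
1.28 [ 6.37700e-01  1.02000e-02  3.19800e-01  9.86458e+01 -1.00000e-03]
t 7.55 q [25.3, 27.4, 95.6, 0.0, 57.0, 96.5] F [-0.5, 0.2, 0.0] M [-0.06, 0.07, 0.01] open mm 50.1
err p mm [0.0, 0.3, 0.3] err rot deg [0.0, -0.01, -0.0]
```

```bash
sed -i 's/^O=np.*/O=np.array([.637,.0110,.14]); PSI=np.radians(18.5); N=axis(PSI)/' h.py; python3 - <<'E'
from h import *
u,v=dirs(N); e=np.array([np.cos(PSI)*np.cos(np.pi/6),np.sin(PSI)*np.cos(np.pi/6),.5]); print('lamp x clockwise ang',-np.degrees(np.arctan2(e@v,e@u)), 'fit', 99.5-120)
p,R=load()
plan(([.446,-.154,.20],R),([.446,-.154,.036],R))
E
```

```text
lamp x clockwise ang -21.124408018266067 fit -20.5
[[0.008, -0.484, 0.022], [0.0, 0.0, 0.0]] dist 0.485 deg 0.0
[[0.008, -0.484, -0.142], [0.0, 0.0, 0.0]] dist 0.504 deg 0.0
```

Call:
{"api": "play_rows", "payload": {"commands": [[[0.008, -0.484, 0.022], [0, 0, 0]], [[0.008, -0.484, 0.022], [0, 0, 0]], [[0.008, -0.484, 0.022], [0, 0, 0]], [[0.008, -0.484, 0.022], [0, 0, 0]], [[0.008, -0.484, 0.022], [0, 0, 0]], [[0.008, -0.484, 0.022], [0, 0, 0]], [[0.008, -0.484, 0.022], [0, 0, 0]], [[0.008, -0.484, 0.022], [0, 0, 0]], [[0.008, -0.484, 0.022], [0, 0, 0]], [[0.008, -0.484, 0.022], [0, 0, 0]]], "gripper": 0.08}}

```text
time_s: 8.8
position: [0.4454, -0.1531, 0.2001]
tcp_rot: [[0.322, -0.001, 0.947], [-0.947, 0.001, 0.322], [-0.001, -1.0, -0.001]]
force: [0.2, 0.7, -0.1]
opening: 0.921
```

Call:
{"api": "play_rows", "payload": {"commands": [[[0, 0, -0.05], [0, 0, 0]], [[0, 0, -0.1], [0, 0, 0]], [[0, 0, -0.14], [0, 0, 0]], [[0, 0, -0.155], [0, 0, 0]], [[0, 0, -0.164], [0, 0, 0]], [[0, 0, -0.164], [0, 0, 0]]]}}

```text
time_s: 9.55
position: [0.4459, -0.1526, 0.0361]
tcp_rot: [[0.324, -0.001, 0.946], [-0.946, 0.001, 0.324], [-0.001, -1.0, -0.001]]
force: [-0.0, -0.0, 0.1]
opening: 0.922
```

Call:
{"api": "play_rows", "payload": {"commands": [[[0, 0, 0], [0, 0, 0]], [[0, 0, 0], [0, 0, 0]], [[0, 0, 0], [0, 0, 0]], [[0, 0, 0], [0, 0, 0]]], "gripper": 0.0}}

```text
time_s: 10.05
position: [0.4465, -0.1542, 0.0366]
tcp_rot: [[0.322, 0.001, 0.947], [-0.947, -0.001, 0.322], [0.002, -1.0, 0.001]]
force: [1.2, -1.0, 1.0]
opening: 0.551
```

```bash
python3 - <<'E'
from h import *
p,R=load(); print(p); 
a=np.radians(18.5); E=np.radians(20); y=np.array([np.cos(a)*np.cos(E),np.sin(a)*np.cos(E),np.sin(E)])
RV=Rtool(-y,R[:,0])
plan((p+[0,0,.21],R)); plan(([.676,.343,.70],RV)); st()
E
```

```text
[ 0.446 -0.154  0.036]
[[0.0, 0.0, 0.21], [0.0, 0.0, 0.0]] dist 0.21 deg 0.0
[[0.23, 0.497, 0.454], [0.6156, -1.8185, -0.0047]] dist 0.711 deg 110.0
t 10.05 q [-32.6, 37.5, 112.0, -0.0, 30.4, 38.6] F [1.2, -1.0, 1.0] M [-0.26, -0.11, -0.02] open mm 47.9
err p mm [-229.5, -497.2, -663.4] err rot deg [-35.31, 104.12, 0.19]
```

Call:
{"api": "play_rows", "payload": {"commands": [[[0, 0, 0.02], [0, 0, 0]], [[0, 0, 0.06], [0, 0, 0]], [[0, 0, 0.11], [0, 0, 0]], [[0, 0, 0.16], [0, 0, 0]], [[0, 0, 0.2], [0, 0, 0]], [[0, 0, 0.21], [0, 0, 0]]]}}

```text
time_s: 10.8
position: [0.4469, -0.1543, 0.2484]
tcp_rot: [[0.322, 0.004, 0.947], [-0.947, -0.003, 0.322], [0.004, -1.0, 0.003]]
force: [0.1, 0.6, -1.7]
opening: 0.523
```

Call:
{"api": "play_rows", "payload": {"commands": [[[0.016, 0.035, 0.032], [0.043, -0.127, 0]], [[0.032, 0.07, 0.064], [0.086, -0.255, 0]], [[0.048, 0.104, 0.095], [0.129, -0.382, 0]], [[0.064, 0.139, 0.127], [0.172, -0.509, 0]], [[0.081, 0.174, 0.159], [0.215, -0.636, 0]], [[0.097, 0.209, 0.191], [0.259, -0.764, 0]], [[0.113, 0.244, 0.222], [0.302, -0.891, 0]], [[0.129, 0.278, 0.254], [0.345, -1.018, 0]], [[0.145, 0.313, 0.286], [0.388, -1.146, 0]], [[0.145, 0.313, 0.286], [0.388, -1.146, 0]]]}}

```text
time_s: 12.05
position: [0.5898, 0.1614, 0.529]
tcp_rot: [[0.324, 0.883, 0.339], [-0.946, 0.303, 0.115], [-0.001, -0.358, 0.934]]
force: [-0.6, -0.3, -2.3]
opening: 0.523
```

```bash
python3 - <<'E'
from h import *
p,R=load(); a=np.array([.145,.313,.286]); s=read_state()
p0=np.array([.446,-.154,.246]); Rc=Ro.from_rotvec([.388,-1.146,0]).as_matrix()@Rtool(np.array([0,0,1.]),[np.sin(np.radians(18.8)),-np.cos(np.radians(18.8)),0])
save(p0+a,Rc); st(); plan((p,R))
E
```

```text
t 12.05 q [-8.0, -3.7, 110.3, 76.1, 25.8, 5.1] F [-0.6, -0.3, -2.3] M [-0.28, 0.85, 0.0] open mm 45.5
err p mm [-1.2, 2.4, -3.0] err rot deg [0.05, 0.32, 0.18]
[[0.085, 0.184, 0.168], [0.2298, -0.6717, -0.0034]] dist 0.263 deg 40.7
```

```bash
cat > fk.py <<'E'
from h import *
D=[([-74.227,30.224,82.088,0,67.689,-10.227],(.274,-.562,.219)),([-19.5,24.9,108.4,40.5,28.5,18.7],(.6115,.0026,.1885)),([-18.6,27.6,107.9,43.2,26.3,16.4],(.6224,.0068,.1683)),([25.3,29,96.5,0,54.6,96.5],(.438,.33,.1594)),([25.3,27.4,95.6,0,57,96.5],(.438,.3303,.1783)),([-32.6,37.5,112,0,30.4,38.6],(.4465,-.1542,.0366)),([-8,-3.7,110.3,76.1,25.8,5.1],(.5898,.1614,.529))]
def fk(q,k,s4=1):
    h,L1,L2,d,b,a0=k; q=np.asarray(q,float); r=lambda ax,a:Ro.from_euler(ax,a,degrees=True).as_matrix()
    A=r('z',q[0]); z=np.array([0,0,1.])
    p=A@[a0,b,h]; B=A@r('y',q[1]); p=p+B@(L1*z); C=B@r('y',q[2]); p=p+C@(L2*z)
    T=C@r('z',s4*q[3])@r('y',q[4])
    return p+T@(d*z),T@z
if __name__=='__main__':
    for s4 in(1,-1):
        f=lambda k: np.concatenate([fk(q,k,s4)[0]-p for q,p in D])
        r=least_squares(f,[.3,.4,.4,.15,.11,0]); print(s4,r.x.round(4),abs(r.fun).max().round(4)); print(fk(D[-1][0],r.x,s4)[1].round(3))
E
python3 fk.py
```

```text
1 [ 0.2555  0.4841  0.3845  0.2887  0.1141 -0.013 ] 0.0288
[ 0.884  0.302 -0.357]
-1 [0.2846 0.3424 0.4672 0.1227 0.175  0.019 ] 0.1156
[ 0.766 -0.534 -0.357]
```

```bash
cat > fk2.py <<'E'
from fk import *
def fk(q,k):
    h,L1,L2,d,b,a0,b2,e=k; q=np.asarray(q,float); r=lambda ax,a:Ro.from_euler(ax,a,degrees=True).as_matrix()
    A=r('z',q[0]); z=np.array([0,0,1.])
    B=A@r('y',q[1]); C=B@r('y',q[2]); T4=C@r('z',q[3]); T=T4@r('y',q[4])
    return A@[a0,b,h]+B@(L1*z)+C@[e,0,L2]+T4@[0,b2,0]+T@(d*z),T@z
r=least_squares(lambda k: np.concatenate([fk(q,k)[0]-p for q,p in D]),[.25,.45,.4,.2,.1,0,0,0]); K=r.x
print(K.round(4),abs(r.fun).max().round(4))
c=np.load('top.npz'); cs=np.array([1.256,.437,1.089]); fw=np.array([-.55,-.335,-.765])
q0=np.array(D[-1][0])
def cost(q):
    p,y=fk(q,K); t=p+.036*y; v=cs-t; dist=np.linalg.norm(v); ang=np.arccos(np.clip(y@v/dist,-1,1)); off=np.arccos(np.clip(-fw@v/dist/np.linalg.norm(fw),-1,1))
    lim=sum(max(0,lo-a)+max(0,a-hi) for a,lo,hi in zip(q,[-100,-40,16,-70,15,-150],[100,100,135,250,130,150]))
    return ang*1.0+max(0,dist-.55)*3+max(0,off-.4)*3+lim*.1+.002*np.abs(q-q0)[:5].max()*1
from scipy.optimize import minimize
best=min((minimize(cost,q0+np.random.default_rng(i).normal(0,15,6)*[1,1,1,1,1,0],method='Nelder-Mead',options=dict(maxfev=4000)) for i in range(12)),key=lambda r:r.fun)
q=best.x; p,y=fk(q,K); v=cs-p; print(best.fun,q.round(1),p.round(3),y.round(3),'dist',np.linalg.norm(v).round(3),'ang',np.degrees(np.arccos(y@v/np.linalg.norm(v))).round())
E
python3 fk2.py
```

```text
[ 2.736e-01  5.892e-01  3.914e-01  3.089e-01  1.114e-01  2.000e-04
 -4.000e-04  1.147e-01] 0.0006
0.0943274220393471 [-17.2  28.7  63.3 123.1  64.5  14.6] [0.875 0.091 0.809] [0.651 0.59  0.478] dist 0.586 ang 0.0
```

```bash
cat >> fk.py <<'E'
K=np.array([.2736,.5892,.3914,.3089,.1114,.0002,-.0004,.1147])
def FK(q,k=K):
    h,L1,L2,d,b,a0,b2,e=k; q=np.asarray(q,float); r=lambda ax,a:Ro.from_euler(ax,a,degrees=True).as_matrix()
    A=r('z',q[0]); z=np.array([0,0,1.])
    B=A@r('y',q[1]); C=B@r('y',q[2]); T4=C@r('z',q[3]); T=T4@r('y',q[4])@r('z',q[5])
    p=A@[a0,b,h]+B@(L1*z)+C@[e,0,L2]+T4@[0,b2,0]+T@(d*z)
    return p,T
E
python3 - <<'E'
from fk import *
p,R=load()
a=np.array([.145,.313,.286]); p0=np.array([.446,-.154,.246])
Rc=Ro.from_rotvec([.388,-1.146,0]).as_matrix()@Rtool(np.array([0,0,1.]),[np.sin(np.radians(18.8)),-np.cos(np.radians(18.8)),0]); pc=p0+a; save(pc,Rc)
s=st(); q0=s['joint_positions']
_,T0=FK(q0); M=T0.T@s['tcp_rot']; print('const',M.round(3).tolist())
_,T=FK(D[0][0]); print((T@M).round(3).tolist())
M=np.round(M)
q1=np.array([-17.2,28.7,63.3,123.1,64.5,14.6]); q1[5]=q0[5]
pa,Ta=FK(q0); rows=[]
for f in np.linspace(0,1,9)[1:]:
    pp,TT=FK(q0+f*(q1-q0)); tgt=pc+(pp-pa); w=Ro.from_matrix(TT@Ta.T).as_rotvec()
    rows.append([np.round(pp-pa,3).tolist(),np.round(w,3).tolist()])
print(rows); e=rows[-1]; save(pc+np.array(e[0]),Ro.from_rotvec(e[1]).as_matrix()@Rc)
E
```

```text
t 12.05 q [-8.0, -3.7, 110.3, 76.1, 25.8, 5.1] F [-0.6, -0.3, -2.3] M [-0.28, 0.85, 0.0] open mm 45.5
err p mm [-1.2, 2.4, -3.0] err rot deg [0.05, 0.32, 0.18]
const [[-1.0, 0.0, 0.0], [0.0, 0.0, 1.0], [0.0, 1.0, -0.0]]
[[0.438, -0.0, 0.899], [-0.899, 0.0, 0.438], [-0.0, -1.0, 0.0]]
[[[0.049, 0.006, 0.034], [0.117, -0.034, 0.032]], [[0.097, 0.009, 0.069], [0.231, -0.078, 0.07]], [[0.141, 0.008, 0.106], [0.34, -0.131, 0.113]], [[0.181, 0.002, 0.144], [0.444, -0.194, 0.161]], [[0.216, -0.009, 0.181], [0.542, -0.266, 0.214]], [[0.245, -0.025, 0.217], [0.632, -0.346, 0.273]], [[0.269, -0.046, 0.251], [0.716, -0.435, 0.335]], [[0.285, -0.071, 0.281], [0.79, -0.53, 0.402]]]
```

Call:
{"api": "play_rows", "payload": {"commands": [[[0.049, 0.006, 0.034], [0.117, -0.034, 0.032]], [[0.097, 0.009, 0.069], [0.231, -0.078, 0.07]], [[0.141, 0.008, 0.106], [0.34, -0.131, 0.113]], [[0.181, 0.002, 0.144], [0.444, -0.194, 0.161]], [[0.216, -0.009, 0.181], [0.542, -0.266, 0.214]], [[0.245, -0.025, 0.217], [0.632, -0.346, 0.273]], [[0.269, -0.046, 0.251], [0.716, -0.435, 0.335]], [[0.285, -0.071, 0.281], [0.79, -0.53, 0.402]], [[0.285, -0.071, 0.281], [0.79, -0.53, 0.402]], [[0.285, -0.071, 0.281], [0.79, -0.53, 0.402]]]}}

```text
time_s: 13.3
position: [0.8773, 0.0873, 0.8094]
tcp_rot: [[0.751, 0.657, -0.066], [-0.563, 0.585, -0.583], [-0.345, 0.475, 0.81]]
force: [0.1, 0.2, -0.5]
opening: 0.523
```

```bash
python3 - <<'E'
from h import *
import pickle
s=st()
c=avg('scene',6); s=read_state(); pickle.dump((c,s),open('V.pkl','wb'))
T=np.linalg.inv(c['cam_to_world']); t=s['position']+.036*s['tcp_rot'][:,1]; q=T[:3,:3]@t+T[:3,3]
x=cv2.projectPoints(q[None],np.zeros(3),np.zeros(3),c['mtx'],c['dist_coeffs'])[0].ravel(); print('expect',x)
x=x.astype(int); a=c['frame'][max(0,x[1]-40):x[1]+40,max(0,x[0]-50):x[0]+50].astype(np.uint8)
a=np.clip(a.astype(float)*1.8,0,255).astype(np.uint8)
cv2.imwrite('pics/c6.png',cv2.resize(a,None,fx=7,fy=7,interpolation=cv2.INTER_CUBIC)[...,::-1])
E
```

```text
t 13.3 q [-17.3, 28.9, 62.9, 123.0, 64.0, 5.4] F [0.1, 0.2, -0.5] M [-0.51, 0.48, -0.0] open mm 45.5
err p mm [1.3, -0.7, -3.6] err rot deg [-0.08, 0.35, -0.05]
expect [255.62057596  55.0546068 ]
```

View pics/c6.png

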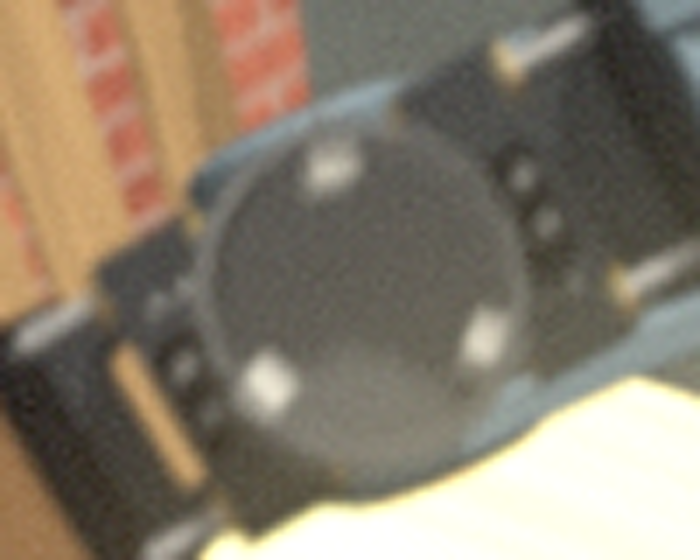

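Picture: view straight into the collar, with three bright lugs at crop (333,168), (487,338) and (270,383). Next I'll measure them in the tool frame.

```bash
python3 - <<'E'
from h import *
import pickle
c,s=pickle.load(open('V.pkl','rb')); p,R=s['position'],s['tcp_rot']
W=cloud(c); g=c['frame'].mean(2)
T=np.array(c['cam_to_world']); P=[]
for u,v in [(333,168),(487,338),(270,383)]:
    u=(u+.5)/7-.5+205; v=(v+.5)/7-.5+15; iu,iv=int(round(u)),int(round(v))
    w=g[iv-4:iv+5,iu-4:iu+5]; w=np.clip(w-(w.min()+.5*(w.max()-w.min())),0,None); yy,xx=np.mgrid[iv-4:iv+5,iu-4:iu+5]
    cu,cv_=(w*xx).sum()/w.sum(),(w*yy).sum()/w.sum()
    dl=W[iv-1:iv+2,iu-1:iu+2].reshape(-1,3); yl=np.nanmedian((dl-p)@R[:,1])
    q=cv2.undistortPoints(np.array([[[cu,cv_]]]),c['mtx'],c['dist_coeffs'])[0,0]; d=T[:3,:3]@[*q,1]; o=T[:3,3]
    P.append((cu,cv_,yl,d,o)); 
ym=np.mean([x[2] for x in P]); print('lug plane tool y each',[round(x[2],4) for x in P])
X=[]
for cu,cv_,yl,d,o in P:
    t=(ym-(o-p)@R[:,1])/(d@R[:,1]); L=(o+t*d-p)@R; X.append(L); print(np.round([cu,cv_],2),np.round(L*1e3,1))
X=np.array(X)
A=np.c_[2*X[:,0],2*X[:,2],np.ones(3)]; sol=np.linalg.solve(A,(X[:,0]**2+X[:,2]**2)); cx,cz=sol[:2]; r=np.sqrt(sol[2]+cx**2+cz**2); print('centre x,z mm',cx*1e3,cz*1e3,'r',r*1e3)
print('angles about tool y from x toward z', np.degrees(np.arctan2(X[:,2]-cz,X[:,0]-cx)).round(1))
# rim ring points for axis: collar front face plane
L=(W.reshape(-1,3)-p)@R; k=L[(np.hypot(L[:,0]-cx,L[:,2]-cz)<.034)&(np.hypot(L[:,0]-cx,L[:,2]-cz)>.0265)&(L[:,1]>.01)&(L[:,1]<.06)]
if len(k): 
    f=least_squares(lambda a:k[:,1]-a[0]-a[1]*k[:,0]-a[2]*k[:,2],[.036,0,0],loss='soft_l1',f_scale=.001).x; print('rim plane',len(k),f.round(4),'tilt deg',np.degrees(f[1:]).round(1))
E
```

```text
lug plane tool y each [np.float64(0.0341), np.float64(0.0345), np.float64(0.0351)]
[251.78  38.6 ] [-6.3 34.6 21.3]
[273.75  63.19] [-16.9  34.6 -21.4]
[242.97  69.6 ] [25.5 34.6 -8.6]
centre x,z mm 0.7291664654645752 -3.132609789629181 r 25.384697652036586
angles about tool y from x toward z [ 106.1 -134.1  -12.3]
rim plane 734 [ 0.0353  0.0263 -0.0266] tilt deg [ 1.5 -1.5]
```

```bash
python3 - <<'E'
from h import *
import pickle
c,s=pickle.load(open('V.pkl','rb')); p,R=s['position'],s['tcp_rot']
L=(cloud(c).reshape(-1,3)-p)@R*1e3
for y0,y1 in [(-30,0),(-60,-30),(-80,-60),(-90,-80),(-100,-90),(-120,-100)]:
    k=L[(L[:,1]>y0)&(L[:,1]<y1)&(abs(L[:,0])<100)&(abs(L[:,2])<70)]
    if len(k)<10: print(y0,len(k)); continue
    print(y0,len(k),'x',np.percentile(k[:,0],[1,5,50,95,99]).round(1),'z',np.percentile(k[:,2],[1,5,50,95,99]).round(1))
    for a,b in [(-95,-60),(-60,-30),(30,60),(60,95)]:
        m=k[(k[:,0]>a)&(k[:,0]<b)]
        if len(m)>8: print('   x',a,b,len(m),'z',np.percentile(m[:,2],[2,98]).round(1))
# collar outer silhouette circle
k=L[(L[:,1]>5)&(L[:,1]<45)&(np.hypot(L[:,0],L[:,2])<45)]
print('collar x',np.percentile(k[:,0],[.5,99.5]).round(1),'z',np.percentile(k[:,2],[.5,99.5]).round(1), k[:,0].min(),k[:,0].max(),k[:,2].min(),k[:,2].max())
E
```

```text
-30 52 x [-35.5 -34.9  24.   36.3  37. ] z [-31.7 -30.4  -2.7  24.7  26.7]
   x -60 -30 18 z [-16.2  18.3]
   x 30 60 21 z [-23.5  17.2]
-60 8
-80 1585 x [-86.2 -83.8 -28.9  83.4  85.8] z [-39.2 -36.5  -1.4  32.4  34.8]
   x -95 -60 231 z [-36.7  33.4]
   x -60 -30 556 z [-38.4  33.9]
   x 30 60 538 z [-39.   34.5]
   x 60 95 229 z [-38.2  32.8]
-90 373 x [-88.7 -88.2 -56.7  79.8  88.5] z [-39.  -35.1   0.2  30.3  33. ]
   x -95 -60 166 z [-35.6  31.2]
   x -60 -30 29 z [-38.5  29.8]
   x 30 60 23 z [-35.   31.9]
   x 60 95 148 z [-35.9  30.8]
-100 200 x [-92.8 -92.5 -56.1  92.2  92.7] z [-38.3 -36.2  -1.6  31.1  33.2]
   x -95 -60 88 z [-36.4  32.8]
   x -60 -30 13 z [-24.8  17.1]
   x 60 95 97 z [-38.1  31.8]
-120 767 x [-94.  -78.5 -59.7  78.2  93.6] z [-40.4 -27.6  -1.6  26.7  39.4]
   x -95 -60 380 z [-36.4  33.4]
   x -60 -30 32 z [-20.4  20.4]
   x 60 95 325 z [-38.3  32.7]
collar x [-30.9  31.9] z [-34.2  29.4] -32.183752164197266 33.346271748848245 -35.58722148912917 31.453230450864268
```

```bash
cat >> fk.py <<'E'
M=np.array([[-1,0,0],[0,0,1],[0,1,0.]]).T if False else np.array([[-1.,0,0],[0,0,1],[0,1,0]])
def ik(p,R,q0):
    def f(q):
        a,T=FK(q); return np.r_[(a-p)*10,Ro.from_matrix(T@M@R.T).as_rotvec()]
    r=least_squares(f,q0,x_scale=30.); return r.x,abs(r.fun).max()
ALPHA=-13.4; GAP=-21.0; UND=.0363; CZ=-.0005
def pose(pdeg,zz,k=0):  # lug p deg clockwise of gap, underside at nose z zz
    u,v=dirs(N); b=np.radians(GAP*-1-pdeg-ALPHA+120*k)
    X=np.cos(b)*u+np.sin(b)*v; Y=-N; Z=np.cross(X,Y); R=np.c_[X,Y,Z]
    return O+(zz+UND)*N-CZ*Z,R
E
python3 - <<'E'
from fk import *
s=st(); q0=s['joint_positions']
for k in(0,1,2):
    p,R=pose(42,.045,k); print(k,[ (ik(*pose(a,.01,k),[-19,25,108,41,28,s6])[0].round(0).tolist(),round(ik(*pose(a,.01,k),[-19,25,108,41,28,s6])[1],4)) for a,s6 in((-8,-30),(42,17),(80,60))])
E
```

```text
t 13.6 q [-17.1, 28.7, 62.8, 123.1, 64.0, 5.4] F [-0.4, -1.0, -1.9] M [-0.36, 0.57, 0.0] open mm 45.8
err p mm [-0.9, 1.3, 1.1] err rot deg [-0.05, -0.03, 0.05]
0 [([-19.0, 26.0, 108.0, 42.0, 27.0, -93.0], np.float64(0.0)), ([-19.0, 26.0, 108.0, 42.0, 27.0, -43.0], np.float64(0.0)), ([-19.0, 26.0, 108.0, 42.0, 27.0, -5.0], np.float64(0.0))]
1 [([-19.0, 26.0, 108.0, 42.0, 27.0, 146.0], np.float64(0.0)), ([-19.0, 26.0, 108.0, 42.0, 27.0, -164.0], np.float64(0.0)), ([-19.0, 26.0, 108.0, 42.0, 27.0, 234.0], np.float64(0.0))]
2 [([-19.0, 26.0, 108.0, 42.0, 27.0, 27.0], np.float64(0.0)), ([-19.0, 26.0, 108.0, 42.0, 27.0, 77.0], np.float64(0.0)), ([-19.0, 26.0, 108.0, 42.0, 27.0, 115.0], np.float64(0.0))]
```

```bash
cat >> fk.py <<'E'
def jrows(pt,Rt,q0,splits,n):
    q1,e=ik(pt,Rt,q0); print('q1',q1.round(1).tolist(),'err',round(e,5))
    p,R=load(); pa,Ta=FK(q0); pe,Te=FK(q1); i=0
    dp=p-pa; dR=Ta.T  # treat commanded as FK(q0)+small offset
    for m in splits:
        rows=[]
        for j in range(i+1,i+m+1):
            f=j/n; f=f*f*(3-2*f); f=.5*f+.5*j/n; pp,TT=FK(q0+f*(q1-q0)); tp=pp+dp*(1-f); tR=TT@M
            if j==n: tp,tR=pt,Rt
            rows.append([np.round(tp-p,4).tolist(),np.round(Ro.from_matrix(tR@R.T).as_rotvec(),4).tolist()])
        print(rows); print('  tips z',[round(float(p[2]+r[0][2]),3) for r in rows],'end',(p+rows[-1][0]).round(3))
        p,R=p+np.array(rows[-1][0]),Ro.from_rotvec(rows[-1][1]).as_matrix()@R; i+=m
    save(p,R)
E
python3 - <<'E'
from fk import *
q0=read_state()['joint_positions']; jrows(*pose(42,.045),q0,(8,8),16)
E
```

```text
q1 [-20.5, 21.8, 108.9, 38.0, 30.7, -40.2] err 0.0
[[[0.0049, 0.0023, -0.0268], [-0.0626, 0.0334, -0.0306]], [[0.0092, 0.0044, -0.0617], [-0.1439, 0.0754, -0.0671]], [[0.0113, 0.0056, -0.1037], [-0.2434, 0.1227, -0.1049]], [[0.0096, 0.0054, -0.1516], [-0.3597, 0.1729, -0.1401]], [[0.0031, 0.0033, -0.2036], [-0.4908, 0.2231, -0.1692]], [[-0.0092, -0.001, -0.258], [-0.6341, 0.2706, -0.189]], [[-0.0274, -0.0073, -0.3125], [-0.7865, 0.3127, -0.1971]], [[-0.0511, -0.0156, -0.3652], [-0.9445, 0.3471, -0.1919]]]
  tips z [0.786, 0.751, 0.709, 0.661, 0.609, 0.555, 0.501, 0.448] end [0.825 0.072 0.448]
[[[-0.0283, -0.0098, -0.0492], [-0.151, 0.0516, 0.0248]], [[-0.0597, -0.0205, -0.0933], [-0.2976, 0.0994, 0.0632]], [[-0.0926, -0.0316, -0.1318], [-0.4363, 0.1419, 0.113]], [[-0.1254, -0.0424, -0.164], [-0.564, 0.1781, 0.171]], [[-0.1564, -0.0524, -0.1902], [-0.678, 0.2074, 0.2332]], [[-0.1843, -0.0611, -0.2108], [-0.7762, 0.2299, 0.2954]], [[-0.2079, -0.0684, -0.2263], [-0.8568, 0.2459, 0.3527]], [[-0.2264, -0.0738, -0.2373], [-0.9184, 0.2565, 0.4007]]]
  tips z [0.399, 0.355, 0.316, 0.284, 0.258, 0.237, 0.222, 0.211] end [ 0.598 -0.001  0.211]
```

Call:
{"api": "play_rows", "payload": {"commands": [[[0.0049, 0.0023, -0.0268], [-0.0626, 0.0334, -0.0306]], [[0.0092, 0.0044, -0.0617], [-0.1439, 0.0754, -0.0671]], [[0.0113, 0.0056, -0.1037], [-0.2434, 0.1227, -0.1049]], [[0.0096, 0.0054, -0.1516], [-0.3597, 0.1729, -0.1401]], [[0.0031, 0.0033, -0.2036], [-0.4908, 0.2231, -0.1692]], [[-0.0092, -0.001, -0.258], [-0.6341, 0.2706, -0.189]], [[-0.0274, -0.0073, -0.3125], [-0.7865, 0.3127, -0.1971]], [[-0.0511, -0.0156, -0.3652], [-0.9445, 0.3471, -0.1919]]]}}

```text
time_s: 14.6
position: [0.8237, 0.073, 0.4471]
tcp_rot: [[0.568, 0.79, 0.23], [-0.813, 0.496, 0.304], [0.126, -0.36, 0.925]]
force: [-0.8, 0.2, -1.8]
opening: 0.524
```

Call:
{"api": "play_rows", "payload": {"commands": [[[-0.0283, -0.0098, -0.0492], [-0.151, 0.0516, 0.0248]], [[-0.0597, -0.0205, -0.0933], [-0.2976, 0.0994, 0.0632]], [[-0.0926, -0.0316, -0.1318], [-0.4363, 0.1419, 0.113]], [[-0.1254, -0.0424, -0.164], [-0.564, 0.1781, 0.171]], [[-0.1564, -0.0524, -0.1902], [-0.678, 0.2074, 0.2332]], [[-0.1843, -0.0611, -0.2108], [-0.7762, 0.2299, 0.2954]], [[-0.2079, -0.0684, -0.2263], [-0.8568, 0.2459, 0.3527]], [[-0.2264, -0.0738, -0.2373], [-0.9184, 0.2565, 0.4007]], [[-0.2264, -0.0738, -0.2373], [-0.9184, 0.2565, 0.4007]]]}}

```text
time_s: 15.72
position: [0.5977, -0.0001, 0.2111]
tcp_rot: [[0.873, 0.474, 0.116], [-0.215, 0.16, 0.963], [0.438, -0.866, 0.242]]
force: [-0.0, 0.1, -2.4]
opening: 0.522
```

```bash
cat > chk.py <<'E'
from h import *
from fk import *
import sys
s=st(); p,R=s['position'],s['tcp_rot']
u=p+R[:,1]*UND+R[:,2]*CZ; q=(u-O)@N; 
U,V=dirs(N); lat=[(u-O)@U*1e3,(u-O)@V*1e3]
l=np.cos(np.radians(ALPHA))*R[:,0]+np.sin(np.radians(ALPHA))*R[:,2]
print('underside z mm',round(q*1e3,2),'lat mm',np.round(lat,2),'lug p deg',round(((-np.degrees(np.arctan2(l@V,l@U))-GAP+60)%120)-60,1),'F along n',round(s['force']@N,1),'M about n',round(s['moment']@N,2))
E
python3 chk.py; python3 - <<'E'
from fk import *
s=read_state(); p,R=s['position'],s['tcp_rot']
P0,R0=pose(42,.045)
for n in('scene','top'):
    c=avg(n,4); X=cloud(c).reshape(-1,3); L=(X-p)@R
    S=X[(L[:,1]>.003)&(L[:,1]<.045)&(np.hypot(L[:,0],L[:,2])<.045)]
    # collar outer surface: find lateral offset & underside
    f=lambda a: sdf(np.c_[np.hypot((S-p)@R[:,0]-a[0],(S-p)@R[:,2]-a[1]),(S-p)@R[:,1]-a[2]],[(.033,-.028,0),(.023,-.09,0)])
    r=least_squares(f,[0,0,.036],loss='soft_l1',f_scale=.0015); print(n,len(S),'x,z,und mm',(r.x*1e3).round(1),np.median(abs(f(r.x))).round(4))
    k=X[(np.linalg.norm(X-(O),axis=1)<.06)]; 
    a=c['frame'].astype(np.uint8); T=np.linalg.inv(c['cam_to_world']); t=T[:3,:3]@(O+.04*N)+T[:3,3]; x=cv2.projectPoints(t[None],np.zeros(3),np.zeros(3),c['mtx'],c['dist_coeffs'])[0].ravel().astype(int)
    b=cv2.resize(a[x[1]-32:x[1]+32,x[0]-32:x[0]+32],None,fx=6,fy=6,interpolation=cv2.INTER_CUBIC); b=np.clip(b.astype(float)*1.5,0,255).astype(np.uint8)
    img=b if n=='scene' else cv2.hconcat([img,b])
cv2.imwrite('pics/c7.png',img[...,::-1])
E
```

```text
t 15.72 q [-20.4, 21.7, 109.0, 38.0, 30.8, -40.1] F [-0.0, 0.1, -2.4] M [-0.16, 0.36, 0.0] open mm 45.4
err p mm [-0.8, 1.3, 0.6] err rot deg [0.09, 0.02, 0.0]
underside z mm 45.72 lat mm [-0.59  1.42] lug p deg 42.0 F along n -2.1 M about n 0.02
scene 232 x,z,und mm [ 0.2  3.1 39.9] 0.0005
top 115 x,z,und mm [ 0.8  0.4 38. ] 0.0006
```

View pics/c7.png

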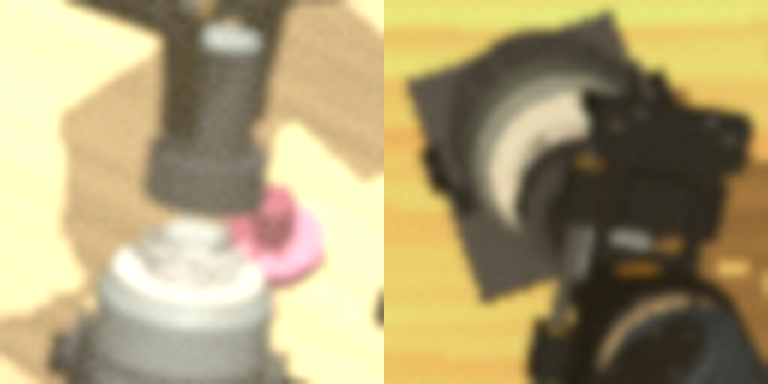

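```bash
python3 chk.py; cat > rel.py <<'E'
from fk import *
s=read_state(); p,R=s['position'],s['tcp_rot']; u,v=dirs(N)
NO={'scene':np.array([.6363,.0113,.14]),'top':np.array([.6377,.0102,.14])}; off={'scene':-.0014,'top':-.0010}
for n in('scene','top'):
    c=avg(n,5); X=cloud(c).reshape(-1,3); L=(X-p)@R
    for lo,hi,rad in [(.006,.045,.033)]:
        S=X[(L[:,1]>lo)&(L[:,1]<hi)&(np.hypot(L[:,0],L[:,2])<.045)]
        f=lambda a: sdf(np.c_[np.hypot((S-p)@R[:,0]-a[0],(S-p)@R[:,2]-a[1]),(S-p)@R[:,1]-a[2]],[(.033,-.028,0),(.023,-.09,0)])
        r=least_squares(f,[0,0,.036],loss='soft_l1',f_scale=.001)
        w=p+R@[r.x[0],r.x[2],r.x[1]]
        ray=w-np.array(c['cam_to_world'])[:3,3]; T=np.array(c['cam_to_world']); w2=w-off[n]*ray/(ray@T[:3,2])
        print(n,len(S),'tool x,z,und',(r.x*1e3).round(1),'| rel nose u,v,n mm',np.round([(w2-NO[n])@u*1e3,(w2-NO[n])@v*1e3,(w2-NO[n])@N*1e3],1),'med',np.median(abs(f(r.x))).round(4))
E
python3 rel.py
```

```text
t 16.12 q [-20.4, 21.8, 108.8, 38.0, 30.7, -40.1] F [-0.2, -0.2, -2.1] M [-0.22, 0.33, 0.0] open mm 45.6
err p mm [0.5, 0.2, 0.6] err rot deg [0.0, -0.04, -0.01]
underside z mm 45.2 lat mm [0.69 0.31] lug p deg 42.0 F along n -1.7 M about n 0.06
scene 219 tool x,z,und [-1.9  3.3 40. ] | rel nose u,v,n mm [-1.1  3.3 40.7] med 0.0005
top 111 tool x,z,und [-1.7  1.  37.3] | rel nose u,v,n mm [-1.8  2.6 43.5] med 0.0006
```

```bash
cat > rel2.py <<'E'
from fk import *
import sys
s=st(); p,R=s['position'],s['tcp_rot']; u,v=dirs(N)
NO={'scene':np.array([.6363,.0113,.14]),'top':np.array([.6377,.0102,.14])}; off={'scene':-.0014,'top':-.0010}
for n in('scene','top'):
    c=avg(n,5); T=np.array(c['cam_to_world']); X=cloud(c).reshape(-1,3); ray=X-T[:3,3]; X=X-off[n]*ray/(ray@T[:3,2])[:,None]
    L=(X-p)@R; h=np.hypot(L[:,0],L[:,2])
    S=L[((L[:,1]>.012)&(L[:,1]<.045)&(h<.04))|((L[:,1]>-.06)&(L[:,1]<=.012)&(h<.029)&(abs(L[:,2])>.011))]
    def f(a):
        ax=np.array([a[3],1,a[4]]); ax/=np.linalg.norm(ax); o=np.array([a[0],a[2],a[1]])  # underside centre, axis outward = +y
        q=S-o; y=q@ax; r=np.linalg.norm(q-y[:,None]*ax,axis=1); return sdf(np.c_[r,y],[(.033,-.028,0),(.023,-.09,0)])
    r=least_squares(f,[0,0,.036,0,0],loss='soft_l1',f_scale=.001,x_scale=[.01,.01,.01,.1,.1]); a=r.x
    w=p+R@[a[0],a[2],a[1]]; d=w-NO[n]
    J=r.jac; cov=np.linalg.inv(J.T@J)*.0008**2
    print(n,len(S),'tool x,z,und mm',(a[:3]*1e3).round(1),'tilt deg x,z',np.degrees(a[3:]).round(1),'+-',np.r_[np.sqrt(np.diag(cov))[:3]*1e3,np.degrees(np.sqrt(np.diag(cov))[3:])].round(2),'rel nose u,v,n',np.round([d@u*1e3,d@v*1e3,d@N*1e3],1),'med',np.median(abs(f(a))).round(4))
E
python3 rel2.py
```

```text
t 16.62 q [-20.4, 21.8, 108.9, 38.0, 30.7, -40.1] F [0.2, 0.1, -2.3] M [-0.15, 0.37, 0.04] open mm 45.6
err p mm [0.0, 0.3, 0.2] err rot deg [-0.0, 0.0, -0.0]
scene 391 tool x,z,und mm [-2.6  2.7 40.3] tilt deg x,z [-0.4  0.5] +- [0.16 0.14 0.13 0.21 0.16] rel nose u,v,n [-1.4  3.5 40.9] med 0.0006
top 128 tool x,z,und mm [-1.6  0.9 38.2] tilt deg x,z [-0.2  0.6] +- [0.28 0.22 0.18 0.62 0.31] rel nose u,v,n [-2.   2.8 43.5] med 0.0005
```

```bash
cat >> fk.py <<'E'
_u,_v=dirs(N); O=O+.0016*_u-.0030*_v
E
python3 - <<'E'
from fk import *
plan(pose(42,.032)); plan(pose(42,.022)); 
E
```

```text
[[0.0076, -0.001, -0.011], [0.0, 0.0, -0.0]] dist 0.013 deg 0.0
[[0.0047, 0.0015, -0.0087], [0.0, 0.0, -0.0]] dist 0.01 deg 0.0
```

Call:
{"api": "play_rows", "payload": {"commands": [[[0.004, -0.001, -0.005], [0, 0, 0]], [[0.0076, -0.001, -0.011], [0, 0, 0]], [[0.0076, -0.001, -0.011], [0, 0, 0]]]}}

```text
time_s: 17.5
position: [0.6061, -0.002, 0.1989]
tcp_rot: [[0.873, 0.473, 0.117], [-0.215, 0.159, 0.964], [0.437, -0.867, 0.241]]
force: [-0.7, 0.7, -1.8]
opening: 0.524
```

Call:
{"api": "play_rows", "payload": {"commands": [[[0.0016, 0.0005, -0.003], [0, 0, 0]], [[0.0032, 0.001, -0.006], [0, 0, 0]], [[0.0047, 0.0015, -0.0087], [0, 0, 0]], [[0.0047, 0.0015, -0.0087], [0, 0, 0]]]}}

```text
time_s: 18.0
position: [0.6108, -0.0005, 0.1908]
tcp_rot: [[0.873, 0.474, 0.116], [-0.215, 0.159, 0.964], [0.438, -0.866, 0.24]]
force: [-0.2, -0.2, -1.4]
opening: 0.528
```

```bash
python3 chk.py; python3 rel2.py; python3 - <<'E'
from fk import *
plan(pose(42,.0185)); plan(pose(42,.0165)); plan(pose(42,.0145))
E
```

```text
t 18.0 q [-19.8, 24.6, 108.4, 40.2, 28.7, -42.3] F [-0.2, -0.2, -1.4] M [-0.14, 0.38, -0.01] open mm 45.9
err p mm [-0.0, 0.4, -0.0] err rot deg [0.01, 0.02, 0.01]
underside z mm 21.94 lat mm [-0.08  0.35] lug p deg 42.0 F along n -1.1 M about n 0.0
t 18.0 q [-19.8, 24.6, 108.4, 40.2, 28.7, -42.3] F [-0.2, -0.2, -1.4] M [-0.14, 0.38, -0.01] open mm 45.9
err p mm [-0.0, 0.4, -0.0] err rot deg [0.01, 0.02, 0.01]
scene 389 tool x,z,und mm [-3.5  2.1 40.7] tilt deg x,z [-0.9 -0.1] +- [0.16 0.16 0.14 0.21 0.18] rel nose u,v,n [-0.9  0.1 17.3] med 0.0007
top 126 tool x,z,und mm [-1.5  1.1 37.9] tilt deg x,z [-0.5  0.9] +- [0.3  0.24 0.18 0.57 0.31] rel nose u,v,n [-0.4 -0.1 20.5] med 0.0005
[[0.0017, 0.0006, -0.003], [0.0, 0.0, -0.0]] dist 0.004 deg 0.0
[[0.0009, 0.0003, -0.0017], [0.0, 0.0, -0.0]] dist 0.002 deg 0.0
[[0.001, 0.0003, -0.0018], [0.0, 0.0, -0.0]] dist 0.002 deg 0.0
```

Well centred (within 1 mm by both cameras). Now I'll lower in small steps and watch the force.

Call:
{"api": "play_rows", "payload": {"commands": [[[0.0009, 0.0003, -0.0015], [0, 0, 0]], [[0.0017, 0.0006, -0.003], [0, 0, 0]], [[0.0017, 0.0006, -0.003], [0, 0, 0]]]}}

```text
time_s: 18.88
position: [0.6124, 0.0, 0.1878]
tcp_rot: [[0.873, 0.474, 0.117], [-0.215, 0.159, 0.964], [0.438, -0.866, 0.24]]
force: [0.7, 0.3, -1.6]
opening: 0.527
```

Call:
{"api": "play_rows", "payload": {"commands": [[[0.0009, 0.0003, -0.0017], [0, 0, 0]], [[0.0009, 0.0003, -0.0017], [0, 0, 0]]]}}

```text
time_s: 19.12
position: [0.6134, 0.0003, 0.1862]
tcp_rot: [[0.873, 0.474, 0.117], [-0.215, 0.159, 0.964], [0.438, -0.866, 0.24]]
force: [-0.6, -0.9, -2.4]
opening: 0.526
```

```bash
python3 chk.py
```

```text
t 19.12 q [-19.6, 25.2, 108.3, 40.8, 28.2, -42.8] F [-0.6, -0.9, -2.4] M [-0.17, 0.37, -0.01] open mm 45.8
err p mm [-1.0, 0.0, 1.9] err rot deg [0.01, 0.02, -0.0]
underside z mm 16.57 lat mm [-0.05  0.35] lug p deg 42.0 F along n -1.6 M about n 0.01
```

Call:
{"api": "play_rows", "payload": {"commands": [[[0.001, 0.0003, -0.0018], [0, 0, 0]], [[0.001, 0.0003, -0.0018], [0, 0, 0]]]}}

```text
time_s: 19.38
position: [0.6144, 0.0006, 0.1844]
tcp_rot: [[0.873, 0.474, 0.116], [-0.215, 0.159, 0.964], [0.438, -0.866, 0.24]]
force: [0.2, 0.2, -1.8]
opening: 0.521
```

Call:
{"api": "play_rows", "payload": {"commands": [[[0.0007, 0.0002, -0.0013], [0, 0, 0]], [[0.0007, 0.0002, -0.0013], [0, 0, 0]]]}}

```text
time_s: 19.62
position: [0.615, 0.0008, 0.1837]
tcp_rot: [[0.872, 0.475, 0.116], [-0.215, 0.158, 0.964], [0.439, -0.866, 0.24]]
force: [-4.6, -0.6, 2.2]
opening: 0.523
```

Call:
{"api": "play_rows", "payload": {"commands": [[[0.0005, 0.0002, -0.0009], [0, 0, 0]], [[0.0005, 0.0002, -0.0009], [0, 0, 0]]]}}

```text
time_s: 19.88
position: [0.615, 0.0009, 0.1836]
tcp_rot: [[0.872, 0.475, 0.116], [-0.214, 0.158, 0.964], [0.44, -0.866, 0.24]]
force: [-9.1, -3.6, 10.6]
opening: 0.521
```

```bash
python3 - <<'E'
from h import *
p,R=load(); save(p+[.0012,.0004,-.0022],R)
E
python3 chk.py; python3 rel2.py | grep rel
```

```text
t 19.88 q [-19.5, 25.6, 108.2, 41.3, 27.8, -43.2] F [-9.1, -3.6, 10.6] M [-0.31, 0.82, -0.02] open mm 45.4
err p mm [-0.6, 0.2, 1.5] err rot deg [-0.03, -0.06, 0.01]
underside z mm 13.5 lat mm [0.24 0.41] lug p deg 42.0 F along n 14.1 M about n -0.01
scene 371 tool x,z,und mm [-3.6  1.6 40.7] tilt deg x,z [-1.4 -0.3] +- [0.17 0.16 0.16 0.24 0.18] rel nose u,v,n [-0.8 -0.3  8.9] med 0.0007
top 116 tool x,z,und mm [-1.5  0.9 38. ] tilt deg x,z [-0.7  0.8] +- [0.3  0.28 0.19 0.52 0.35] rel nose u,v,n [-0.2 -0.2 12. ] med 0.0005
```

```bash
python3 - <<'E'
from fk import *
zz=lambda a:.0135-.002*np.radians(a)
plan(*[pose(a,zz(a)) for a in (37,32,27,22,17,13)]); print()
plan(pose(9,zz(9))); plan(pose(6,zz(6))); plan(pose(3,zz(3)));plan(pose(0,zz(0)))
E
```

```text
[[-0.0002, 0.0, 0.0002], [-0.0413, -0.0138, 0.0756]] dist 0.0 deg 5.0
[[-0.0003, -0.0, 0.0003], [-0.0827, -0.0276, 0.1511]] dist 0.0 deg 10.0
[[-0.0004, -0.0, 0.0005], [-0.1241, -0.0415, 0.2267]] dist 0.001 deg 15.0
[[-0.0005, -0.0001, 0.0006], [-0.1655, -0.0553, 0.3023]] dist 0.001 deg 20.0
[[-0.0007, -0.0001, 0.0007], [-0.2069, -0.0692, 0.3779]] dist 0.001 deg 25.0
[[-0.0008, -0.0001, 0.0008], [-0.24, -0.0802, 0.4383]] dist 0.001 deg 29.0

[[-0.0, -0.0001, 0.0001], [-0.0331, -0.0111, 0.0605]] dist 0.0 deg 4.0
[[-0.0001, -0.0, 0.0001], [-0.0248, -0.0083, 0.0453]] dist 0.0 deg 3.0
[[-0.0001, -0.0, 0.0001], [-0.0248, -0.0083, 0.0454]] dist 0.0 deg 3.0
[[-0.0001, -0.0001, 0.0001], [-0.0248, -0.0083, 0.0453]] dist 0.0 deg 3.0
```

Call:
{"api": "play_rows", "payload": {"commands": [[[-0.0002, 0, 0.0002], [-0.0413, -0.0138, 0.0756]], [[-0.0003, 0, 0.0003], [-0.0827, -0.0276, 0.1511]], [[-0.0004, 0, 0.0005], [-0.1241, -0.0415, 0.2267]], [[-0.0005, -0.0001, 0.0006], [-0.1655, -0.0553, 0.3023]], [[-0.0007, -0.0001, 0.0007], [-0.2069, -0.0692, 0.3779]], [[-0.0008, -0.0001, 0.0008], [-0.24, -0.0802, 0.4383]], [[-0.0008, -0.0001, 0.0008], [-0.24, -0.0802, 0.4383]]]}}

```text
time_s: 21.25
position: [0.6149, 0.0004, 0.1845]
tcp_rot: [[0.819, 0.476, -0.321], [0.28, 0.158, 0.947], [0.501, -0.865, -0.004]]
force: [-7.9, -2.4, 9.2]
opening: 0.521
```

```bash
python3 chk.py
```

```text
t 21.25 q [-19.5, 25.5, 108.3, 41.2, 27.8, -72.2] F [-7.9, -2.4, 9.2] M [-0.27, 0.59, 0.03] open mm 45.3
err p mm [0.4, -0.0, 1.2] err rot deg [6.1, 1.94, -11.25]
underside z mm 14.37 lat mm [0.83 0.08] lug p deg 12.9 F along n 12.1 M about n 0.06
```

Call:
{"api": "play_rows", "payload": {"commands": [[[0, -0.0001, 0.0001], [-0.0331, -0.0111, 0.0605]], [[0, -0.0001, 0.0001], [-0.0331, -0.0111, 0.0605]]]}}

```text
time_s: 21.5
position: [0.6152, 0.0, 0.1844]
tcp_rot: [[0.794, 0.476, -0.377], [0.345, 0.157, 0.925], [0.5, -0.865, -0.04]]
force: [-5.5, -2.3, 6.2]
opening: 0.523
```

Call:
{"api": "play_rows", "payload": {"commands": [[[-0.0001, 0, 0.0001], [-0.0248, -0.0083, 0.0453]], [[-0.0001, 0, 0.0001], [-0.0248, -0.0083, 0.0453]]]}}

```text
time_s: 21.75
position: [0.6155, -0.0001, 0.1842]
tcp_rot: [[0.774, 0.476, -0.417], [0.392, 0.157, 0.907], [0.497, -0.865, -0.065]]
force: [-3.6, -3.0, 4.9]
opening: 0.519
```

Call:
{"api": "play_rows", "payload": {"commands": [[[-0.0001, 0, 0.0001], [-0.0248, -0.0083, 0.0454]], [[-0.0001, 0, 0.0001], [-0.0248, -0.0083, 0.0454]]]}}

```text
time_s: 22.0
position: [0.6144, 0.0011, 0.183]
tcp_rot: [[0.752, 0.473, -0.458], [0.438, 0.159, 0.884], [0.492, -0.866, -0.088]]
force: [0.3, -0.9, -1.6]
opening: 0.522
```

Call:
{"api": "play_rows", "payload": {"commands": [[[-0.0001, -0.0001, 0.0001], [-0.0248, -0.0083, 0.0453]], [[-0.0001, -0.0001, 0.0001], [-0.0248, -0.0083, 0.0453]]]}}

```text
time_s: 22.25
position: [0.6141, 0.0012, 0.1829]
tcp_rot: [[0.728, 0.473, -0.497], [0.484, 0.16, 0.86], [0.486, -0.867, -0.113]]
force: [-0.3, 0.6, -1.5]
opening: 0.523
```

```bash
python3 chk.py
```

```text
t 22.25 q [-19.5, 25.6, 108.3, 41.2, 27.9, -85.0] F [-0.3, 0.6, -1.5] M [-0.19, 0.36, 0.06] open mm 45.5
err p mm [-0.4, 0.8, -0.4] err rot deg [0.09, 0.1, -0.05]
underside z mm 13.24 lat mm [-0.66  0.68] lug p deg 0.1 F along n -1.3 M about n 0.08
```

```bash
python3 - <<'E'
from fk import *
plan(pose(-1,.0110),pose(-1,.0085)); plan(pose(-1,.0065)); plan(pose(-1,.0055));plan(pose(-1,.0047))
E
```

```text
[[0.0012, 0.0004, -0.0022], [-0.0083, -0.0028, 0.0151]] dist 0.003 deg 1.0
[[0.0024, 0.0008, -0.0044], [-0.0083, -0.0028, 0.0151]] dist 0.005 deg 1.0
[[0.001, 0.0003, -0.0017], [-0.0, -0.0, 0.0]] dist 0.002 deg 0.0
[[0.0004, 0.0002, -0.0009], [-0.0, -0.0, 0.0]] dist 0.001 deg 0.0
[[0.0004, 0.0001, -0.0006], [-0.0, -0.0, 0.0]] dist 0.001 deg 0.0
```

Call:
{"api": "play_rows", "payload": {"commands": [[[0.0012, 0.0004, -0.0022], [-0.0083, -0.0028, 0.0151]], [[0.0024, 0.0008, -0.0044], [-0.0083, -0.0028, 0.0151]], [[0.0024, 0.0008, -0.0044], [-0.0083, -0.0028, 0.0151]]]}}

```text
time_s: 22.62
position: [0.6168, 0.0016, 0.1788]
tcp_rot: [[0.718, 0.474, -0.51], [0.5, 0.159, 0.851], [0.484, -0.866, -0.123]]
force: [0.6, 0.6, -2.8]
opening: 0.523
```

Call:
{"api": "play_rows", "payload": {"commands": [[[0.001, 0.0003, -0.0017], [0, 0, 0]], [[0.001, 0.0003, -0.0017], [0, 0, 0]]]}}

```text
time_s: 22.88
position: [0.6179, 0.0018, 0.1773]
tcp_rot: [[0.718, 0.474, -0.51], [0.5, 0.159, 0.851], [0.485, -0.866, -0.123]]
force: [0.1, -0.5, -1.7]
opening: 0.52
```

Call:
{"api": "play_rows", "payload": {"commands": [[[0.0004, 0.0002, -0.0009], [0, 0, 0]], [[0.0004, 0.0002, -0.0009], [0, 0, 0]]]}}

```text
time_s: 23.12
position: [0.6183, 0.002, 0.1766]
tcp_rot: [[0.718, 0.474, -0.51], [0.5, 0.159, 0.851], [0.485, -0.866, -0.123]]
force: [-0.5, 0.1, -1.3]
opening: 0.525
```

Call:
{"api": "play_rows", "payload": {"commands": [[[0.0004, 0.0001, -0.0006], [0, 0, 0]], [[0.0004, 0.0001, -0.0006], [0, 0, 0]]]}}

```text
time_s: 23.38
position: [0.6184, 0.002, 0.1766]
tcp_rot: [[0.717, 0.475, -0.51], [0.5, 0.158, 0.851], [0.485, -0.866, -0.124]]
force: [-4.3, -1.7, 4.7]
opening: 0.526
```

```bash
python3 chk.py
```

```text
t 23.38 q [-19.2, 26.5, 108.1, 42.2, 27.1, -87.0] F [-4.3, -1.7, 4.7] M [-0.16, 0.54, 0.03] open mm 45.7
err p mm [-0.3, 0.2, 0.9] err rot deg [-0.02, -0.03, 0.0]
underside z mm 5.6 lat mm [0.17 0.36] lug p deg -1.0 F along n 6.4 M about n 0.02
```

```bash
python3 - <<'E'
from fk import *
zz=lambda a:.0058-.002*np.radians(a)
plan(*[pose(a,zz(a)) for a in (2,6,11,16,21,26,31,36)]); print()
plan(*[pose(a,zz(a)) for a in (41,46,51,56,61,64)]); print()
plan(pose(67,zz(67)),pose(69,zz(69))); plan(pose(71,zz(71)));plan(pose(73,zz(72)));plan(pose(75,zz(72)));
E
```

```text
[[-0.0005, -0.0001, 0.0009], [0.0248, 0.0083, -0.0453]] dist 0.001 deg 3.0
[[-0.0004, -0.0001, 0.0008], [0.0579, 0.0194, -0.1058]] dist 0.001 deg 7.0
[[-0.0002, -0.0, 0.0006], [0.0993, 0.0332, -0.1813]] dist 0.001 deg 12.0
[[-0.0001, 0.0, 0.0005], [0.1407, 0.0471, -0.2569]] dist 0.001 deg 17.0
[[-0.0, 0.0, 0.0004], [0.1821, 0.0609, -0.3325]] dist 0.0 deg 22.0
[[0.0001, 0.0001, 0.0002], [0.2234, 0.0748, -0.4081]] dist 0.0 deg 27.0
[[0.0002, 0.0001, 0.0001], [0.2648, 0.0886, -0.4836]] dist 0.0 deg 32.0
[[0.0004, 0.0001, -0.0], [0.3062, 0.1024, -0.5592]] dist 0.0 deg 37.0

[[0.0001, 0.0, -0.0002], [0.0414, 0.0139, -0.0756]] dist 0.0 deg 5.0
[[0.0002, 0.0001, -0.0003], [0.0828, 0.0277, -0.1512]] dist 0.0 deg 10.0
[[0.0003, 0.0001, -0.0004], [0.1241, 0.0416, -0.2267]] dist 0.001 deg 15.0
[[0.0004, 0.0001, -0.0006], [0.1655, 0.0554, -0.3023]] dist 0.001 deg 20.0
[[0.0006, 0.0001, -0.0007], [0.2069, 0.0693, -0.3779]] dist 0.001 deg 25.0
[[0.0006, 0.0001, -0.0008], [0.2317, 0.0776, -0.4232]] dist 0.001 deg 28.0

[[0.0001, -0.0, -0.0001], [0.0249, 0.0083, -0.0454]] dist 0.0 deg 3.0
[[0.0001, -0.0, -0.0001], [0.0414, 0.0138, -0.0756]] dist 0.0 deg 5.0
[[0.0001, -0.0, -0.0001], [0.0166, 0.0056, -0.0302]] dist 0.0 deg 2.0
[[0.0, -0.0, 0.0], [0.0165, 0.0055, -0.0303]] dist 0.0 deg 2.0
[[0.0, -0.0, 0.0], [0.0166, 0.0055, -0.0302]] dist 0.0 deg 2.0
```

Call:
{"api": "play_rows", "payload": {"commands": [[[-0.0005, -0.0001, 0.0009], [0.0248, 0.0083, -0.0453]], [[-0.0004, -0.0001, 0.0008], [0.0579, 0.0194, -0.1058]], [[-0.0002, 0, 0.0006], [0.0993, 0.0332, -0.1813]], [[-0.0001, 0, 0.0005], [0.1407, 0.0471, -0.2569]], [[0, 0, 0.0004], [0.1821, 0.0609, -0.3325]], [[0.0001, 0.0001, 0.0002], [0.2234, 0.0748, -0.4081]], [[0.0002, 0.0001, 0.0001], [0.2648, 0.0886, -0.4836]], [[0.0004, 0.0001, 0], [0.3062, 0.1024, -0.5592]]]}}

```text
time_s: 24.38
position: [0.6192, 0.0022, 0.1758]
tcp_rot: [[0.88, 0.474, 0.027], [-0.116, 0.159, 0.981], [0.461, -0.866, 0.195]]
force: [0.1, -0.2, -2.3]
opening: 0.522
```

Call:
{"api": "play_rows", "payload": {"commands": [[[0.0001, 0, -0.0002], [0.0414, 0.0139, -0.0756]], [[0.0002, 0.0001, -0.0003], [0.0828, 0.0277, -0.1512]], [[0.0003, 0.0001, -0.0004], [0.1241, 0.0416, -0.2267]], [[0.0004, 0.0001, -0.0006], [0.1655, 0.0554, -0.3023]], [[0.0006, 0.0001, -0.0007], [0.2069, 0.0693, -0.3779]], [[0.0006, 0.0001, -0.0008], [0.2317, 0.0776, -0.4232]]]}}

```text
time_s: 25.12
position: [0.6198, 0.0023, 0.175]
tcp_rot: [[0.765, 0.474, 0.436], [-0.562, 0.159, 0.812], [0.316, -0.866, 0.388]]
force: [-0.5, -0.2, -2.0]
opening: 0.524
```

```bash
python3 chk.py
```

```text
t 25.12 q [-19.1, 26.8, 108.0, 42.2, 27.0, -21.8] F [-0.5, -0.2, -2.0] M [-0.16, 0.47, -0.02] open mm 45.6
err p mm [-0.1, 0.3, 0.3] err rot deg [-5.17, -1.72, 9.43]
underside z mm 3.53 lat mm [0.1  0.32] lug p deg -55.9 F along n -1.4 M about n -0.02
```

Call:
{"api": "play_rows", "payload": {"commands": [[[0.0001, 0, -0.0001], [0.0249, 0.0083, -0.0454]], [[0.0001, 0, -0.0001], [0.0414, 0.0138, -0.0756]], [[0.0001, 0, -0.0001], [0.0414, 0.0138, -0.0756]]]}}

```text
time_s: 25.5
position: [0.6198, 0.0023, 0.1749]
tcp_rot: [[0.725, 0.474, 0.5], [-0.629, 0.159, 0.761], [0.282, -0.866, 0.413]]
force: [-0.5, -0.2, -1.9]
opening: 0.522
```

```bash
python3 chk.py
```

```text
t 25.5 q [-19.1, 26.8, 108.0, 42.2, 27.0, -17.0] F [-0.5, -0.2, -1.9] M [-0.16, 0.4, -0.01] open mm 45.4
err p mm [-0.1, 0.3, 0.2] err rot deg [-2.85, -0.94, 5.21]
underside z mm 3.48 lat mm [0.02 0.35] lug p deg -51.0 F along n -1.4 M about n -0.0
```

Call:
{"api": "play_rows", "payload": {"commands": [[[0.0001, 0, -0.0001], [0.0166, 0.0056, -0.0302]], [[0.0001, 0, -0.0001], [0.0166, 0.0056, -0.0302]]]}}

```text
time_s: 25.75
position: [0.6198, 0.0024, 0.1749]
tcp_rot: [[0.707, 0.474, 0.525], [-0.655, 0.159, 0.739], [0.267, -0.866, 0.423]]
force: [0.1, -0.6, -1.7]
opening: 0.525
```

Call:
{"api": "play_rows", "payload": {"commands": [[[0, 0, 0], [0.0165, 0.0055, -0.0303]], [[0, 0, 0], [0.0165, 0.0055, -0.0303]]]}}

```text
time_s: 26.0
position: [0.6198, 0.0025, 0.1749]
tcp_rot: [[0.689, 0.474, 0.549], [-0.68, 0.159, 0.716], [0.252, -0.866, 0.432]]
force: [-0.8, 0.7, -1.7]
opening: 0.526
```

```bash
python3 chk.py
```

```text
t 26.0 q [-19.1, 26.8, 108.0, 42.2, 27.0, -13.0] F [-0.8, 0.7, -1.7] M [-0.1, 0.36, 0.24] open mm 45.8
err p mm [-0.1, 0.5, 0.2] err rot deg [-0.95, -0.3, 1.77]
underside z mm 3.46 lat mm [-0.07  0.6 ] lug p deg -47.0 F along n -1.2 M about n 0.2
```

Call:
{"api": "play_rows", "payload": {"commands": [[[0, 0, 0], [0.0166, 0.0055, -0.0302]], [[0, 0, 0], [0.0166, 0.0055, -0.0302]]]}}

```text
time_s: 26.25
position: [0.6197, 0.0025, 0.1748]
tcp_rot: [[0.67, 0.474, 0.572], [-0.703, 0.159, 0.693], [0.237, -0.866, 0.439]]
force: [-0.3, 1.4, -2.2]
opening: 0.523
```

```bash
python3 chk.py; python3 rel2.py | grep rel; python3 - <<'E'
from fk import *
plan(pose(77,.0058-.002*1.257))
E
```

```text
t 26.25 q [-19.1, 26.8, 108.0, 42.2, 27.0, -11.0] F [-0.3, 1.4, -2.2] M [-0.46, 0.43, 0.8] open mm 45.5
err p mm [-0.2, 0.5, 0.1] err rot deg [-0.06, 0.02, 0.11]
underside z mm 3.44 lat mm [-0.24  0.48] lug p deg -45.1 F along n -2.0 M about n 0.85
scene 478 tool x,z,und mm [-2.7  0.5 40.2] tilt deg x,z [0.3 0.2] +- [0.17 0.13 0.13 0.2  0.14] rel nose u,v,n [ 0.6 -0.3 -0.8] med 0.0008
top 263 tool x,z,und mm [-1.   2.4 40.9] tilt deg x,z [0.5 2.5] +- [0.21 0.2  0.21 0.3  0.22] rel nose u,v,n [ 1.8  1.2 -0.9] med 0.001
[[0.0, -0.0, 0.0], [0.0165, 0.0056, -0.0302]] dist 0.0 deg 2.0
```

Call:
{"api": "play_rows", "payload": {"commands": [[[0.0002, 0.0001, -0.0003], [0, 0, 0]], [[0.0002, 0.0001, -0.0003], [0, 0, 0]]]}}

```text
time_s: 27.0
position: [0.6197, 0.0025, 0.1748]
tcp_rot: [[0.669, 0.474, 0.573], [-0.705, 0.159, 0.691], [0.237, -0.866, 0.44]]
force: [-4.4, 0.4, 2.1]
opening: 0.524
```

Call:
{"api": "play_rows", "payload": {"commands": [[[0, 0, 0], [0, 0, 0]], [[0, 0, 0], [0, 0, 0]], [[0, 0, 0], [0, 0, 0]], [[0, 0, 0], [0, 0, 0]]], "gripper": 0.07}}

```text
time_s: 27.5
position: [0.6205, 0.0022, 0.1749]
tcp_rot: [[0.668, 0.475, 0.573], [-0.706, 0.158, 0.691], [0.237, -0.866, 0.441]]
force: [-1.1, 0.0, 0.8]
opening: 0.791
```

Call:
{"api": "play_rows", "payload": {"commands": [[[-0.0095, -0.0032, 0.0173], [0, 0, 0]], [[-0.0237, -0.0079, 0.0433], [0, 0, 0]], [[-0.0379, -0.0127, 0.0693], [0, 0, 0]], [[-0.0522, -0.0174, 0.0953], [0, 0, 0]], [[-0.0664, -0.0222, 0.1212], [0, 0, 0]], [[-0.0664, -0.0222, 0.1212], [0, 0, 0]]]}}

```text
time_s: 28.25
position: [0.5543, -0.0205, 0.298]
tcp_rot: [[0.666, 0.478, 0.572], [-0.705, 0.156, 0.691], [0.241, -0.864, 0.442]]
force: [-0.7, -0.8, 0.4]
opening: 0.806
```

Call:
{"api": "play_rows", "payload": {"commands": [[[-0.04, -0.04, 0.02], [0, 0, 0]], [[-0.08, -0.09, 0.04], [0, 0, 0]], [[-0.12, -0.14, 0.06], [0, 0, 0]], [[-0.14, -0.18, 0.06], [0, 0, 0]], [[-0.14, -0.2, 0.06], [0, 0, 0]]]}}

```text
time_s: 28.88
position: [0.413, -0.2229, 0.3554]
tcp_rot: [[0.665, 0.475, 0.577], [-0.708, 0.156, 0.688], [0.237, -0.866, 0.44]]
force: [-0.8, 0.1, 0.7]
opening: 0.804
```

```bash
python3 - <<'E'
from fk import *
u,v=dirs(N); NO={'scene':np.array([.6363,.0113,.14]),'top':np.array([.6377,.0102,.14])}; off={'scene':-.0014,'top':-.0010}; ims=[]
for n in('scene','top'):
    c=avg(n,5); T=np.array(c['cam_to_world']); X=cloud(c).reshape(-1,3); ray=X-T[:3,3]; X=X-off[n]*ray/(ray@T[:3,2])[:,None]-NO[n]
    L=np.c_[X@u,X@v,X@N]; h=np.hypot(L[:,0],L[:,1]); S=L[(L[:,2]>.006)&(L[:,2]<.11)&(h<.045)]
    def f(a):
        ax=np.array([a[3],a[4],1]); ax/=np.linalg.norm(ax); q=S-a[:3]; y=q@ax; r=np.linalg.norm(q-y[:,None]*ax,axis=1); return sdf(np.c_[r,y],[(.033,0,.028),(.023,0,.09)])
    r=least_squares(f,[0,0,.002,0,0],loss='soft_l1',f_scale=.001,x_scale=[.01,.01,.01,.1,.1]); a=r.x
    print(n,len(S),'u,v,n mm',(a[:3]*1e3).round(1),'tilt',np.degrees(a[3:]).round(1),np.median(abs(f(a))).round(4))
    b=c['frame'].astype(np.uint8)
    ims.append(cv2.resize(b[130:260,250:450],None,fx=3.9,fy=3.9,interpolation=cv2.INTER_CUBIC) if n=='scene' else None)
cv2.imwrite('pics/c8.png',ims[0][...,::-1]); s=read_state(); print(s['time_s'],s['force'].round(1))
E
```

```text
scene 474 u,v,n mm [-0.2  0.4  0.5] tilt [-1.3 -1.9] 0.0006
top 453 u,v,n mm [0.1 0.5 2.4] tilt [-1.8 -2.6] 0.0006
29.375 [0.1 0.3 1.3]
```

View pics/c8.png

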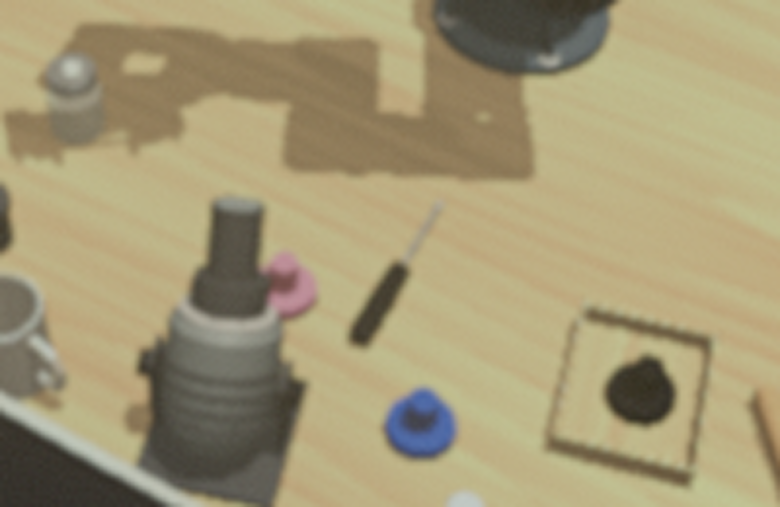

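```bash
python3 -c "
from rig import *
print(hand_in())"
```

```text
the job is handed in; nothing more can be done
None
```

The job is done and handed in at about 29 s. The cap is in the tray, and the snoot is turned to its stop on the nose and released.

**What I did**
- **Cap:** I lifted the black cap off along the nose's axis and stood it in the tray.
- **Snoot set down:** I showed the snoot's open end to the camera to measure its lugs. I then set it on the ridge, about 42° clockwise of a gap, and it touched there with about 14 N.
- **Turning:** Turned backward, it lost contact about 4° before the estimated gap centre. I lowered it 8 mm until it touched the groove floor, then turned it forward to a firm stop at about 75° (0.85 N m). Then I let go and backed away.

**Last checks**
- Both cameras show the snoot within 0.5 mm of the nose's axis, with its underside at 0.5 mm (scene) and 2.4 mm (top). Fully home is 2 mm.
- The last picture shows the cap standing in the tray. The lamp, screwdriver, pink and blue caps and jar in that picture look undisturbed; I did not re-check the others.

**What disagreed**
- **Finger length:** The fingertips are about 27 mm shorter than the stated tool frame says. I saw this in the pictures before the first grasp and corrected for it.
- **Nose position:** Camera and robot positions differed by about 3 mm at the nose, so I centred the snoot by the cameras.
- **Tilt:** Both cameras show the released snoot leaning about 2–3° off the nose's axis. That roughly matches the 2 mm of groove play, but it could also be an error in my axis estimate.
- **Final angle:** I did not re-check the snoot's angle after letting go. The evidence for full home is the turning moment just before release.

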